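Load the curing stand and wind the cure timer

TASK

The lids of these grey controller cases have just been bonded: lift the red-handled press weight off the curing stand, stack every case flat (either face up) on the stand in one column, squarely on the yellow outline, and set the weight back squarely on top. Also wind the spring of the blue cure timer, turning its brass key clockwise a part turn at a time until the pointer stands inside the green sector, never beyond it; only when the column is loaded and the timer wound, flip the timer's run lever right over to its green dot. Leave the bin, the caster wheel, the tape and the screwdriver where they are.

Things in the scene. Friction and masses are not known exactly. Their poses are not given: they have to be found in the camera images.
- stand_mark (a point): centre of the yellow outline on top of the curing stand, a fixed aluminium plate 170 (its x) x 130 (its y) x 12 mm; this point is on the plate's top face, 12 mm above the bench. The outline frames a case with its length along the stand's x: centres of its lines 128 mm apart along x and 74 mm along y, that is 4 mm outside a case's sides all round. z is up. The weight stands here at the start
- case1_mid (a point): centre (half-way up) of controller case 1: closed flat box 120 (its x) x 66 (its y) x 38 mm high (its z, up), about 0.3 kg, grey with a darker lid and a black plug at one end that stands out 5 mm; all cases are alike; either end may point either way and either face may be up. Absent in some starts.
- case2_mid (a point): centre (half-way up) of controller case 2: closed flat box 120 (its x) x 66 (its y) x 38 mm high (its z, up), about 0.3 kg, grey with a darker lid and a black plug at one end that stands out 5 mm; all cases are alike; either end may point either way and either face may be up. Absent in some starts.
- case3_mid (a point): centre (half-way up) of controller case 3: closed flat box 120 (its x) x 66 (its y) x 38 mm high (its z, up), about 0.3 kg, grey with a darker lid and a black plug at one end that stands out 5 mm; all cases are alike; either end may point either way and either face may be up. Absent in some starts.
- case4_mid (a point): centre (half-way up) of controller case 4: closed flat box 120 (its x) x 66 (its y) x 38 mm high (its z, up), about 0.3 kg, grey with a darker lid and a black plug at one end that stands out 5 mm; all cases are alike; either end may point either way and either face may be up. Absent in some starts.
- weight_grip (a point): centre of the upright red grip of the press weight (about 0.8 kg): the grip is a block 60 mm long (its x), 16 mm thick (its y) and 50 mm high, standing on the middle of a dark steel slab 112 (x) x 62 (y) x 16 mm. This point is 46 mm above the slab's underside and 20 mm below the grip's top; z is up
- key_grip (a point): middle of the flat brass bow of the timer's winding key, on the key's upright axis, 112 mm above the bench. The bow is an upright plate 56 mm wide (its x), 10 mm thick (its y) and 34 mm high, from 93 to 127 mm above the bench; under it is a thin stem, a boss up to 80 mm and the timer's flat top at 60 mm.
- key (a joint): wind of the spring (rad): grows as the key turns clockwise seen from above; 0 = run down, hard stop at 6.6. It needs 0.1 N m, rising to 0.18 N m, and stays wherever it is left. The green sector is 5.0 to 6.2; at the start a little wind remains, up to 1.6
- pointer (a joint): black pointer on the dial, geared to the key: 0.4 times the key's angle, clockwise. Green sector 2.0 to 2.48 (bright green), red beyond it
- lever_tip (a point): centre of the black ball (22 mm across) at the end of the timer's run lever, 98 mm above the bench at either end of its throw and 104 mm half-way. The lever is 48 mm long and turns about an axis along the timer's y, 56 mm above the bench. At the start the ball leans 23 mm to the timer's -x side (red dot)
- run_lever (a joint): run lever (rad): 0 = off, leaning to the red dot on the timer's -x side; 1.0 = running, leaning to the green dot on the +x side. A push of 1 to 2 N on the ball moves it and it stays where it is left
- timer: the cure timer, a fixed blue box 110 (x) x 200 (y) x 60 mm high: origin at the middle of its underside on the bench; on its top the key lies at +50 mm, the dial (radius 37 mm) at -22 mm and the run lever at -80 mm along its y; its x runs from the red dot to the green dot
- bin: orange open parts bin 110 x 170 x 60 mm, origin under its centre; not part of the job
- caster: grey caster wheel lying flat, 120 mm across, 35 mm high, origin under its centre; not part of the job
- tape: roll of tape lying flat, 100 mm across, 25 mm high, origin under its centre; not part of the job
- driver: orange-handled screwdriver lying on the bench, about 200 mm long along its x, origin under its middle; not part of the job
Not all that is in view belongs to the job. Leave any purple look-alike of the part that bears case1_mid alone. Of the things that look like the part that bears weight_grip, the larger one is meant.

How it is judged:
By the outcome, as a careful person would: the job done as asked, in the order asked, and still so for the second after the job is handed in, with the robot touching nothing.
Of case1, case2, case3, case4 only 2 to 4 are there at a start; the rules pass over those that are not, and their reading is None.
At some moment in a run one of case1, case2, case3, case4 may be knocked a few centimetres aside while the robot is not near it.
Once in a run the grip may slacken for a moment while it holds something.
It also fails if it takes over 210 s, if anything falls off the work surface, if the arm or the gripper's body presses on something with over 40 N, if the wrist force passes 120 N, or if a joint passes its speed limit or range.

ROBOT

A 7-joint arm with a two-finger parallel gripper is mounted at the origin on the work surface. World frame = base frame: x ahead of the robot, y to its left, z up, the work surface at z = 0. Lengths are in m, angles in degrees, forces in N, time in s.
With the tool pointing down it reaches from about 0.35 to 0.9 m from the base axis. Payload 8.1 kg.
Tool frame: the origin (TCP) lies midway between the tips of the shut fingers; the grasp point (between the pads) lies ctrl.pinch_z behind it (ctrl.pinch_z is the distance from the TCP to the grasp point, in m); x points along the fingers, z is the direction in which the jaws open and shut, and the axes are right-handed (so a half turn about x gives the same grasp; the last joint's range is limited). The gripper opens to 85 mm and grips with 20 to 120 N. Pads are 22 mm wide; open, the fingers measure 114 mm over their backs; the gripper's body (76 mm by 85 mm) begins 54 mm behind the grasp point. The pads swing forward as they close: fully open they stand 13 mm farther back than shut.
Start: joints at [69.122, 24.895, 1.432, 90.138, -0.665, 64.973, -4.303], TCP at [0.162, -0.604, 0.231] pointing down, gripper open.
Joint ranges: [-149.89, 149.89], [-25.12, 119.58], [-72.63, 75.52], [4.76, 147.25], [-75.54, 255.54], [6.69, 114.76], [-157.13, 157.13]. Speed limits (degrees/s): [127.2, 127.2, 172.46, 172.46, 180, 180, 180].

INTERFACE

Orientations are given as [roll, pitch, yaw] about the fixed x, y, z axes, in that order (R = Rz(yaw) Ry(pitch) Rx(roll)).
In Python, from station import ctrl gives the robot as it stands.
- The arm moves only by the shell command python3 -m inch 'ROWS'. ROWS is JSON, a list that holds one entry, the list of rows, each a list of 7 numbers: the shift along the tool's x, y, z in m, then the turn, a rotation vector about the tool's x, y, z in degrees, then the finger opening in m, from 0 to 0.0854. In form: [[[x, y, z, rx, ry, rz, hand], ...]]. A call has 1 to 10 rows; each row is the pose to reach, as a shift and turn from the pose commanded when the call began, along the tool's axes at that moment; what a row does not reach only later rows make up. A row lasts 1/12 s, in which the tool goes at most 41.7 mm and 7.16 degrees, less where a joint would pass 70% of its speed; a pose out of reach is approached as far as the arm can. A call with a gripper value outside its range is refused whole. The fingers move at their own pace and stop on an object; the grip force is fixed at half the most. Time passes only in rows, so rows that repeat a pose let the fingers close. It gives the time, the measured TCP pose, the force and the opening at its end, in the units of the state.
- ctrl.get_obs(): the state, without advancing time (a new reading comes with each control period).
- ctrl.snapshot(name): name is "scene" or "top" or "wrist"; returns (picture, depth): 400x640x3 uint8, red, green, blue; 400x640 float32, m along the optical axis (not along the pixel's ray), 0 where there is no reading.
- ctrl.camera_info(name): a dict with "fx", "fy", "cx", "cy" (pixels), "R" (3x3) and "t" (3): a world point X has camera coordinates R X + t; the wrist camera has in their place "tool_from_camera" (4x4, takes a point from camera to tool coordinates, whose origin is the TCP and whose axes are the tool frame's). Camera axes: x right, y down, z forward; pixel columns grow to the right and rows downward; lengths in m; the calibration is good to about 2 mm. The wrist camera is an equidistant fisheye: a pixel r from the principal point sees the ray r / f radians off the axis. A picture is of the moment at which its call begins: read the wrist's pose just before it. camera_info takes no time and is no camera call.
- ctrl.hand_in(): hands the job in, once; it reports no verdict.
Trained networks look in the newest picture that a camera, given by its name, has taken for a name from the list of things; names that differ only in an ending like _2 or _b are one class to them, and where a whole thing is asked for, a point or a joint stands for the part that bears it (a point fixed in the world has none). Each returns a list of dicts, best first, with "p" (0 to 1); they miss things now and then, are a little off and sometimes report something else, mostly with a low value. They report only what shows in the picture. A call takes as long as a camera call. They do not tell look-alikes from the thing itself.
- ctrl.boxes_of(thing, camera): "xy" ([column, row] in pixels, amid what is visible of it).
The state is a dict: "time_s": time; "joint_pos": joint angles; "dq": joint speeds; "effort": joint torques, N m; "eef_pos": TCP position; "eef_rot": TCP orientation; "force": force on the tool from outside, world axes, zero at the start; "ft_torque": the same for the moment, N m; "finger_gap": finger opening in m.
Only numpy, scipy, OpenCV 4.12 (cv2) and the standard library are available. Lean on these libraries where they do the work, as an engineer would, in place of code of your own. Each camera call takes 0.05 s, during which the arm holds its last target.

## Working session

There is one attempt and no reset: what is moved stays moved. The work goes in short steps, Python scripts to look and compute and a shell command to move; the robot and the scene stay as the last step left them, time stands still between calls to the robot, and variables do not carry over. Pictures are saved under pics/ and viewed, and the job is handed in when it is done.

```bash
ls; mkdir -p pics; python3 - <<'E'
from station import ctrl
import cv2
print(ctrl.get_obs()); print(ctrl.pinch_z)
for n in("scene","top","wrist"):
    p,d=ctrl.snapshot(n); cv2.imwrite(f"pics/a_{n}.png",p[:,:,::-1]); print(n,ctrl.camera_info(n))
E
```

```text
pics
{'time_s': 0.0, 'joint_pos': array([69.12030266, 24.93735912,  1.43047136, 90.1875634 , -0.66288762,
       64.97484525, -4.30030976]), 'dq': array([-0.03803538,  0.07512035, -0.03215353, -0.08093477,  0.02307711,
        0.05190651,  0.13203786]), 'effort': array([-4.79134360e-04, -6.70461559e+01,  1.02519616e+00, -3.16213095e+01,
        1.56755315e-02,  1.24135480e-02, -2.24229062e-06]), 'eef_pos': array([ 0.1615839 , -0.60323288,  0.23052646]), 'eef_rot': array([-173.90365856,   89.90850224,  111.09719035]), 'force': array([-0.14588459,  0.50453512, -0.31067457]), 'ft_torque': array([ 0.0210871 ,  0.00102732, -0.01569599]), 'finger_gap': 0.08542982910818973}
0.0187
scene {'fx': 487.517540456377, 'fy': 487.517540456377, 'cx': 330.79305258820847, 'cy': 197.6288896293557, 'R': array([[ 0.75910097,  0.65079211,  0.01534131],
       [ 0.53583296, -0.61127991, -0.58242589],
       [-0.36966034,  0.45034043, -0.81273903]]), 't': array([-0.39490543, -0.20213277,  1.65515954])}
top {'fx': 476.10337738533, 'fy': 476.10337738533, 'cx': 320.004526052907, 'cy': 195.96839928886197, 'R': array([[-0.02907857, -0.99953311, -0.00938053],
       [-0.99149085,  0.03003334, -0.12666447],
       [ 0.12688706,  0.00561749, -0.99190126]]), 't': array([0.0311356 , 0.50619743, 1.45824675])}
wrist {'fx': 309.70691628693146, 'fy': 309.70691628693146, 'cx': 322.85040276138477, 'cy': 190.79472853846755, 'tool_from_camera': array([[-3.29587623e-04, -2.95537211e-01,  9.55331172e-01,
        -1.42425418e-01],
       [ 7.38571852e-05, -9.55331228e-01, -2.95537203e-01,
         7.56887565e-02],
       [ 9.99999943e-01, -2.68473331e-05,  3.36692896e-04,
        -4.16933453e-04],
       [ 0.00000000e+00,  0.00000000e+00,  0.00000000e+00,
         1.00000000e+00]])}
```

View pics/a_top.png

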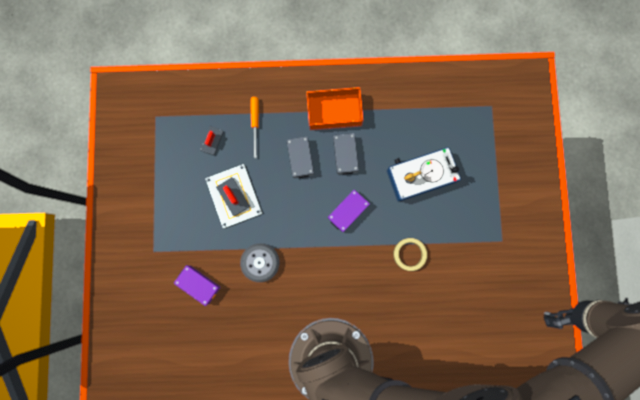

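View pics/a_scene.png

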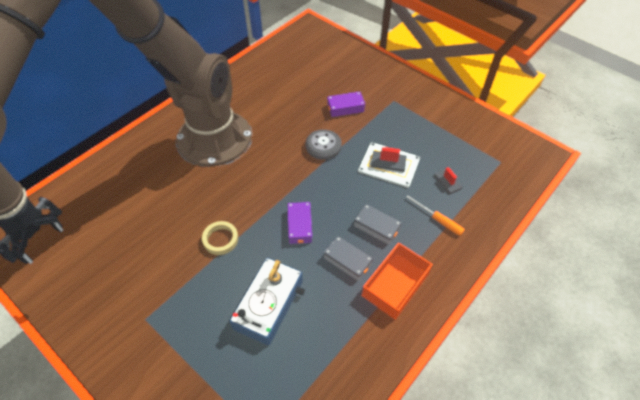

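View pics/a_wrist.png

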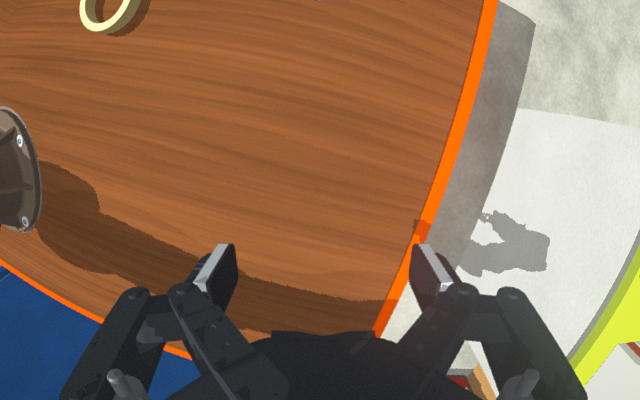

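```bash
cat > h.py <<'E'
from station import ctrl
import numpy as np, cv2
from scipy.spatial.transform import Rotation as Ro
def cloud(cam):
    p,d=ctrl.snapshot(cam); c=ctrl.camera_info(cam)
    v,u=np.mgrid[0:400,0:640]
    X=np.stack([(u-c['cx'])/c['fx']*d,(v-c['cy'])/c['fy']*d,d],-1)
    W=(X-c['t'])@c['R']
    W[d==0]=np.nan
    return p,d,W
def pose():
    o=ctrl.get_obs(); return o['eef_pos'],Ro.from_euler('xyz',o['eef_rot'],degrees=True),o
def plan(xyz,jaw=None,label=''):
    """target TCP xyz, jaw = yaw (deg) of the tool z axis (mod 180), tool x down"""
    p,R,o=pose()
    M=R.as_matrix(); 
    if jaw is None:
        z=M[:,2]; jaw=np.degrees(np.arctan2(z[1],z[0]))
    best=None
    for k in (0,180):
        a=np.radians(jaw+k); z=np.array([np.cos(a),np.sin(a),0]); x=np.array([0,0,-1.]); y=np.cross(z,x)
        T=Ro.from_matrix(np.stack([x,y,z],1)); r=(R.inv()*T).as_rotvec(degrees=True)
        if best is None or np.linalg.norm(r)<np.linalg.norm(best): best=r
    s=R.inv().apply(np.array(xyz)-p)
    print(label,'shift',np.round(s,4),'turn',np.round(best,2),'| rows',round(np.linalg.norm(s)/.0417,1),round(np.linalg.norm(best)/7.16,1),'t',round(o['time_s'],2),'j7',round(o['joint_pos'][6],1))
def rect(W,m,zlo,zhi):
    mm=m&(W[...,2]>zlo)&(W[...,2]<zhi)
    n,l,st,ce=cv2.connectedComponentsWithStats(mm.astype(np.uint8))
    for i in range(1,n):
        if st[i,4]<40: continue
        P=W[l==i]; r=cv2.minAreaRect((P[:,:2]*1000).astype(np.float32))
        print('px',ce[i].round(),'n',st[i,4],'rect mm',np.round(r[0],1),np.round(r[1],1),round(r[2],1),'med z',round(np.median(P[:,2])*1000,1),'mean',np.round(P[:,:2].mean(0)*1000,1))
E
python3 - <<'E'
from h import *
p,d,W=cloud('top')
hsv=cv2.cvtColor(p,cv2.COLOR_RGB2HSV)
bench=W[(np.abs(W[...,0]-.65)<.25)&(np.abs(W[...,1])<.4)]
print('bench z',np.nanmedian(bench[:,2]))
a=np.ones(d.shape,bool); x=W[...,0]; y=W[...,1]
a&=(x>.2)&(x<.95)&(abs(y)<.5)
print('heights 25-50');rect(W,a,.025,.055)
print('55-200');rect(W,a,.052,.2)
print('red');red=a&((hsv[...,0]<5)|(hsv[...,0]>174))&(hsv[...,1]>150);rect(W,red,.03,.2)
print('plate');rect(W,a&(hsv[...,2]>180)&(hsv[...,1]<60),.008,.02)
print('top white');rect(W,a&(hsv[...,2]>150),.05,.07)
for t in ('case1_mid','weight_grip','key_grip','lever_tip','stand_mark','timer'):
    print(t,[(np.round(b['xy']),round(b['p'],2)) for b in ctrl.boxes_of(t,'top')])
cv2.imwrite('pics/b1.png',cv2.resize(p[90:270,170:490,::-1],None,fx=2.5,fy=2.5,interpolation=cv2.INTER_CUBIC))
E
```

```text
bench z 0.003407697301163783
heights 25-50
px [337.  94.] n 192 rect mm [828.8 -53.8] [186.4  84.6] 65.9 med z 40.4 mean [834.1 -48.6]
px [254. 109.] n 86 rect mm [793.4 219.3] [93.7 21. ] 3.7 med z 27.4 mean [795.4 219. ]
px [336. 124.] n 136 rect mm [734.4 -41.3] [  5.2 166.1] 2.9 med z 40.4 mean [734.9 -42.3]
px [210. 138.] n 78 rect mm [703.4 359.7] [14.1 45.9] 66.6 med z 47.6 mean [701.8 358.3]
px [346. 153.] n 810 rect mm [642.6 -69.9] [123.8  67.2] 3.8 med z 39.1 mean [641.5 -69.5]
px [300. 156.] n 806 rect mm [635.   74.9] [124.4  67.1] 8.1 med z 38.7 mean [634.4  74.6]
px [394. 185.] n 68 rect mm [ 536.9 -215.7] [108.2  13.5] 23.1 med z 39.7 mean [ 532.9 -216.6]
px [233. 196.] n 511 rect mm [516.5 290.2] [112.1  62.4] 30.4 med z 29.3 mean [514.8 288. ]
px [349. 210.] n 841 rect mm [459.6 -71. ] [ 67. 125.] 44.6 med z 38.9 mean [459.7 -71.3]
px [422. 250.] n 72 rect mm [ 332.3 -294. ] [72.3 24. ] 15.9 med z 27.3 mean [ 330.9 -294.5]
px [260. 262.] n 1124 rect mm [308.5 208.2] [116.7 116.9] 44.6 med z 32.9 mean [308.4 207.5]
px [404. 260.] n 108 rect mm [ 301.  -242.2] [94.6 4
[... 523 characters left out ...]
] n 115 rect mm [514.1 292.6] [58.8 22.6] 31.7 med z 77.3 mean [513.9 289.3]
plate
px [233. 195.] n 1064 rect mm [520.6 292.1] [171.2 129.8] 18.8 med z 12.7 mean [521.7 292.3]
top white
px [335. 105.] n 299 rect mm [789.5 -38.6] [113.  169.4] 3.1 med z 59.6 mean [789.6 -38.8]
px [424. 173.] n 1875 rect mm [ 566.2 -307.9] [105.8 196.3] 16.7 med z 62.6 mean [ 565.7 -306.4]
case1_mid [(array([301., 157.]), 0.96), (array([350., 207.]), 0.93), (array([197., 284.]), 0.77)]
weight_grip [(array([213., 140.]), 0.94), (array([233., 197.]), 0.91)]
key_grip [(array([412., 172.]), 0.56)]
lever_tip []
stand_mark [(array([244., 194.]), 0.68), (array([410., 175.]), 0.66)]
timer [(array([424., 172.]), 0.77)]
```

View pics/b1.png

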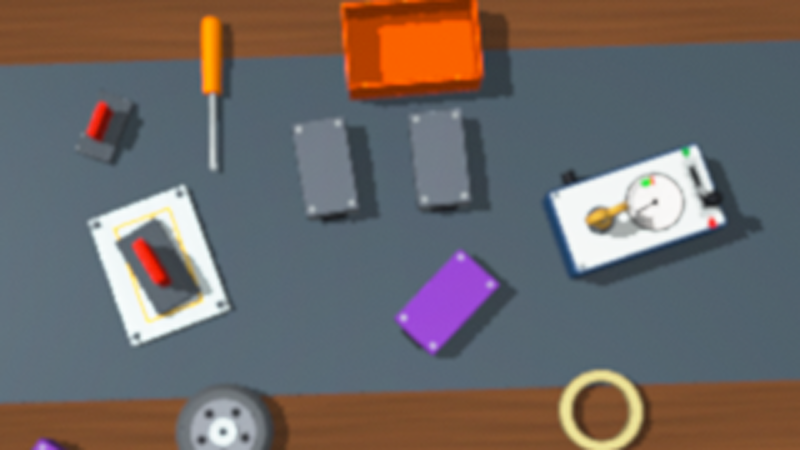

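```bash
cat >> h.py <<'E'
def wcloud():
    pp,R,o=pose()
    p,d=ctrl.snapshot('wrist'); c=ctrl.camera_info('wrist')
    v,u=np.mgrid[0:400,0:640]; a=(u-c['cx'])/c['fx']; b=(v-c['cy'])/c['fy']; r=np.hypot(a,b)+1e-9
    k=np.tan(np.minimum(r,1.45))/r
    X=np.stack([a*k*d,b*k*d,d],-1); T=c['tool_from_camera']
    W=R.apply((X@T[:3,:3].T+T[:3,3]).reshape(-1,3)).reshape(400,640,3)+pp
    W[d==0]=np.nan
    return p,d,W
E
python3 - <<'E'
from h import *
p,d,W=cloud('top')
a=(W[...,0]>.2)&(W[...,0]<.95)&(abs(W[...,1])<.5)
print('hi');
m=a&(W[...,2]>.085)&(W[...,2]<.2)
n,l,st,ce=cv2.connectedComponentsWithStats(m.astype(np.uint8))
for i in range(1,n):
    P=W[l==i]; r=cv2.minAreaRect((P[:,:2]*1000).astype(np.float32)); print(ce[i],st[i,4],r,np.median(P[:,2]))
print('cases');rect(W,a,.0365,.045)
p_,R,o=pose();print(R.as_matrix().round(3))
plan([.552,-.261,.25],None,'key above')
E
```

```text
hi
[455.28888889 168.84444444] 45 ((567.1102905273438, -391.536865234375), (19.939794540405273, 17.675451278686523), 59.42197036743164) 0.10618327313207661
[412.91139241 174.5443038 ] 79 ((550.69189453125, -262.248046875), (13.502366065979004, 53.46775817871094), 18.81357765197754) 0.1252307148231429
[227. 188.] 1 ((532.7448120117188, 296.51177978515625), (0.0, 0.0), 0.0) 0.08694713425680574
cases
px [346. 152.] n 590 rect mm [643.  -69.6] [121.1  66.4] 3.9 med z 39.6 mean [642.8 -69.8]
px [300. 156.] n 598 rect mm [636.1  75. ] [121.1  65.4] 8.0 med z 39.6 mean [636.1  74.5]
px [349. 209.] n 618 rect mm [460.6 -71.8] [ 66.2 120.4] 45.0 med z 39.7 mean [461.3 -72.2]
px [261. 261.] n 53 rect mm [304.2 198.9] [51.7 36.5] 15.5 med z 38.6 mean [309.3 203.8]
px [196. 284.] n 601 rect mm [245.1 402.1] [120.5  66.1] 54.6 med z 39.5 mean [247.1 403.1]
[[-0.     0.966  0.259]
 [ 0.     0.259 -0.966]
 [-1.    -0.    -0.   ]]
key above shift [-0.0187  0.4657 -0.2301] turn [ 0. -0.  0.] | rows 12.5 0.0 t 0.55 j7 -4.3
```

```bash
python3 -m inch '[[[0.001,0.023,-0.012,-4,0,0,0.085],[0.002,0.06,-0.03,-11,0,0,0.085],[0.004,0.097,-0.048,-18,0,0,0.085],[0.006,0.134,-0.066,-25,0,0,0.085],[0.008,0.171,-0.084,-32,0,0,0.085],[0.010,0.208,-0.102,-39,0,0,0.085],[0.011,0.245,-0.120,-46,0,0,0.085],[0.012,0.28,-0.138,-53,0,0,0.085],[0.013,0.31,-0.15,-60,0,0,0.085],[0.013,0.325,-0.158,-66,0,0,0.085]]]'; python3 -c "
from h import *
plan([.551,-.262,.215],18.8)"
```

```text
time_s: 1.38
eef_pos: [0.4387, -0.3631, 0.2186]
eef_rot: [34.1, 89.9, 25.7]
force: [0.1, -0.0, -0.8]
finger_gap: 0.085
 shift [0.0039 0.1164 0.0964] turn [-27.15   0.13  -0.05] | rows 3.6 3.8 t 1.38 j7 18.4
```

```bash
python3 -m inch '[[[0.001,0.03,0.025,-7,0,0,0.085],[0.002,0.065,0.055,-14,0,0,0.085],[0.003,0.095,0.078,-20,0,0,0.085],[0.004,0.112,0.092,-25,0,0,0.085],[0.004,0.1164,0.0964,-27.2,0,0,0.085],[0.004,0.1164,0.0964,-27.2,0,0,0.085],[0.004,0.1164,0.0964,-27.2,0,0,0.085]]]'; python3 - <<'E'
from h import *
plan([.551,-.262,.093],18.8)
p,d,W=wcloud(); cv2.imwrite('pics/c_w.png',p[:,:,::-1])
p,d,W=cloud('top'); cv2.imwrite('pics/c_top.png',cv2.resize(p[130:220,370:490,::-1],None,fx=5,fy=5,interpolation=cv2.INTER_CUBIC))
E
```

```text
time_s: 1.97
eef_pos: [0.548, -0.2674, 0.2141]
eef_rot: [-176.7, 90.0, -158.6]
force: [-1.2, -0.3, -0.1]
finger_gap: 0.0851
 shift [0.1211 0.0042 0.0046] turn [-0.68 -0.03  0.  ] | rows 2.9 0.1 t 1.97 j7 27.7
```

View pics/c_w.png

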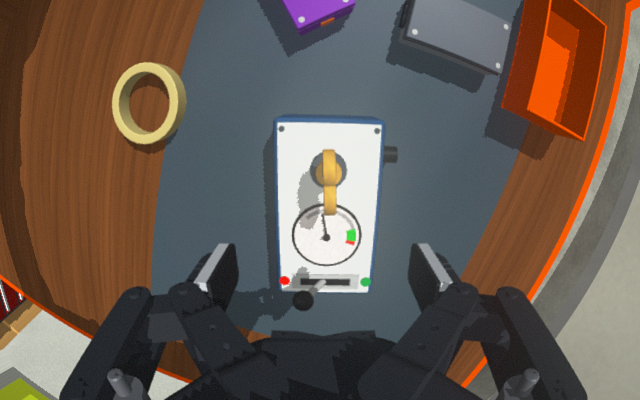

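```bash
python3 - <<'E'
import cv2
p=cv2.imread('pics/c_w.png'); cv2.imwrite('pics/c_z.png',cv2.resize(p[190:280,270:390],None,fx=6.5,fy=6.5,interpolation=cv2.INTER_CUBIC))
E
```

```text
(no output)
```

View pics/c_z.png

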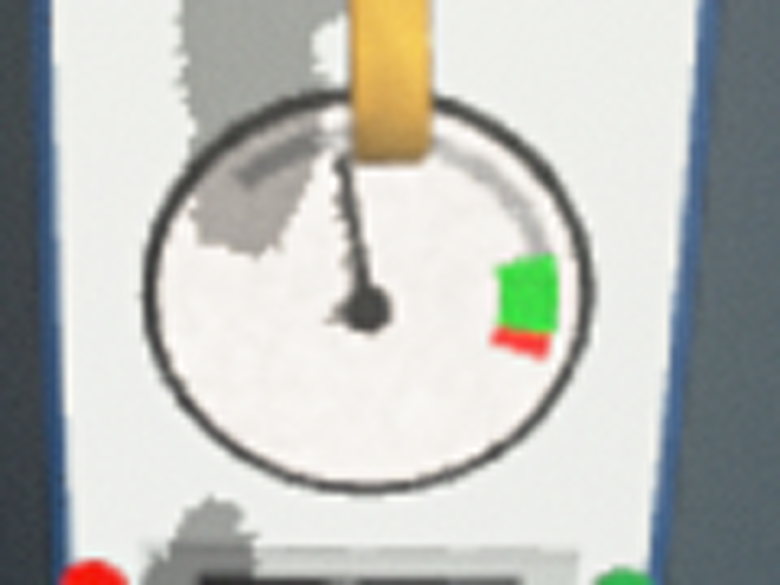

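```bash
python3 - <<'E'
from h import *
p,d,W=wcloud()
a=(abs(W[...,0]-.55)<.06)&(abs(W[...,1]+.262)<.06)
m=a&(W[...,2]>.118)&(W[...,2]<.14)
P=W[m]; r=cv2.minAreaRect((P[:,:2]*1000).astype(np.float32)); print(r,np.median(P[:,2]),len(P))
m=(abs(W[...,2]-.06)<.006)&(W[...,0]>.45)&(abs(W[...,1]+.3)<.15)&(W[...,0]<.68)
P=W[m]; r=cv2.minAreaRect((P[:,:2]*1000).astype(np.float32)); print('timer',r,np.median(P[:,2]))
m=(W[...,2]>.08)&(abs(W[...,0]-.57)<.03)&(abs(W[...,1]+.392)<.03)
P=W[m]; print('ball',P.mean(0),P[:,2].max())
plan([.551,-.262,.093],18.8)
print(ctrl.get_obs()['eef_pos'])
E
```

```text
((550.7821044921875, -258.7782897949219), (10.94821834564209, 52.74380874633789), 20.958988189697266) 0.12482777060772624 791
timer ((565.1885375976562, -306.22216796875), (110.64047241210938, 199.18014526367188), 16.79193687438965) 0.06105327158378955
ball [ 0.56651671 -0.38571128  0.10177285] 0.1104456405841416
 shift [0.1213 0.0052 0.0058] turn [-0.8  -0.05  0.04] | rows 2.9 0.1 t 2.12 j7 27.7
[ 0.54719908 -0.26866748  0.21433321]
```

```bash
python3 -m inch '[[[0.02,0.004,0.005,-0.5,0,0,0.085],[0.04,0.0065,0.0055,0.5,0,0,0.085],[0.06,0.0065,0.0055,1,0,0,0.085],[0.06,0.0065,0.0055,1,0,0,0.085],[0.06,0.0065,0.0055,1,0,0,0.085]]]'; python3 - <<'E'
from h import *
plan([.551,-.260,.093],20); print(ctrl.get_obs()['dq'].round(2))
E
```

```text
time_s: 2.53
eef_pos: [0.5502, -0.2601, 0.1539]
eef_rot: [156.2, 89.9, 173.3]
force: [0.1, -0.8, 1.1]
finger_gap: 0.0846
 shift [ 0.0609 -0.0002  0.0009] turn [-2.9  -0.11 -0.05] | rows 1.5 0.4 t 2.53 j7 24.3
[ 0.09 -1.37 -0.72 -2.26 -0.25  0.63  0.39]
```

```bash
python3 -m inch '[[[0.02,0,0.001,-1,0,0,0.085],[0.04,0,0.001,-2.5,0,0,0.085],[0.056,0,0.001,-2.9,0,0,0.085],[0.061,0,0.001,-2.9,0,0,0.085],[0.061,0,0.001,-2.9,0,0,0.06],[0.061,0,0.001,-2.9,0,0,0.03],[0.061,0,0.001,-2.9,0,0,0],[0.061,0,0.001,-2.9,0,0,0],[0.061,0,0.001,-2.9,0,0,0],[0.061,0,0.001,-2.9,0,0,0]]]'; python3 - <<'E'
from h import *
plan([.551,-.260,.093],20); print(ctrl.get_obs()['dq'].round(2))
E
```

```text
time_s: 3.37
eef_pos: [0.552, -0.2594, 0.0939]
eef_rot: [-145.3, 89.9, -125.2]
force: [-18.3, -6.1, 10.4]
finger_gap: 0.0116
 shift [ 0.0009 -0.0003 -0.0011] turn [ 0.08 -0.05  0.03] | rows 0.0 0.0 t 3.37 j7 24.7
[ 0.59 -0.13  1.89  1.87  1.34  3.74 -0.03]
```

```bash
python3 -m inch '[[[0,0,-0.0005,0,0,0,0],[0,0,-0.001,2,0,0,0],[0,0,-0.001,6,0,0,0],[0,0,-0.001,11,0,0,0],[0,0,-0.001,16,0,0,0],[0,0,-0.001,21,0,0,0],[0,0,-0.001,26,0,0,0],[0,0,-0.001,30,0,0,0],[0,0,-0.001,30,0,0,0]]]'; python3 - <<'E'
from h import *
plan([.551,-.260,.093],-10); print(ctrl.get_obs()['ft_torque'].round(2))
E
```

```text
time_s: 4.12
eef_pos: [0.5507, -0.2598, 0.0939]
eef_rot: [-131.7, 89.9, -141.9]
force: [-3.7, -0.7, 6.4]
finger_gap: 0.0093
 shift [ 0.0009 -0.0002  0.0004] turn [-0.19 -0.06  0.06] | rows 0.0 0.0 t 4.12 j7 -0.7
[-0.18  0.94 -0.05]
```

```bash
python3 -m inch '[[[0,0,0,3,0,0,0],[0,0,0,8,0,0,0],[0,0,0,13,0,0,0],[0,0,0,18,0,0,0],[0,0,0,23,0,0,0],[0,0,0,28,0,0,0],[0,0,0,33,0,0,0],[0,0,0,38,0,0,0],[0,0,0,43,0,0,0],[0,0,0,45,0,0,0]]]'; python3 -m inch '[[[0,0,0,3,0,0,0],[0,0,0,8,0,0,0],[0,0,0,13,0,0,0],[0,0,0,18,0,0,0],[0,0,0,23,0,0,0],[0,0,0,28,0,0,0],[0,0,0,33,0,0,0],[0,0,0,38,0,0,0],[0,0,0,43,0,0,0],[0,0,0,45,0,0,0]]]'; python3 - <<'E'
from h import *
plan([.551,-.260,.093],-100); print(ctrl.get_obs()['ft_torque'].round(2))
p,d,W=wcloud(); cv2.imwrite('pics/d_w.png',cv2.resize(p[150:300,220:430,::-1],None,fx=3.5,fy=3.5,interpolation=cv2.INTER_CUBIC))
E
```

```text
time_s: 4.95
eef_pos: [0.5505, -0.2596, 0.0939]
eef_rot: [-107.5, 89.9, -162.7]
force: [-5.1, -1.2, 6.9]
finger_gap: 0.0096
time_s: 5.78
eef_pos: [0.5504, -0.2593, 0.0939]
eef_rot: [-84.4, 89.9, 175.4]
force: [-6.4, 0.3, 7.2]
finger_gap: 0.0091
 shift [0.0009 0.0007 0.0005] turn [-0.2   0.01  0.08] | rows 0.0 0.0 t 5.78 j7 -75.7
[0.15 1.17 0.19]
```

View pics/d_w.png

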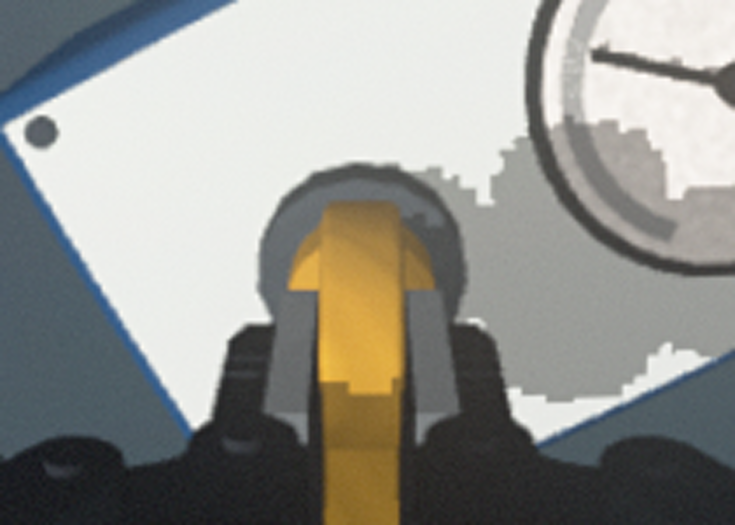

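```bash
python3 -m inch '[[[0,0,0,0,0,0,0.085],[0,0,0,0,0,0,0.085],[0,0,0,0,0,0,0.085],[0,0,0,0,0,0,0.085],[0,0,0,0,0,0,0.085],[0,0,0,-4,0,0,0.085],[0,0,0,-11,0,0,0.085],[0,0,0,-18,0,0,0.085],[0,0,0,-25,0,0,0.085],[0,0,0,-32,0,0,0.085]]]'; python3 -m inch '[[[0,0,0,-7,0,0,0.085],[0,0,0,-14,0,0,0.085],[0,0,0,-21,0,0,0.085],[0,0,0,-28,0,0,0.085],[0,0,0,-35,0,0,0.085],[0,0,0,-42,0,0,0.085],[0,0,0,-49,0,0,0.085],[0,0,0,-56,0,0,0.085],[0,0,0,-63,0,0,0.085],[0,0,0,-70,0,0,0.085]]]'; python3 -m inch '[[[0,0,0,-7,0,0,0.085],[0,0,0,-14,0,0,0.085],[0,0,0,-21,0,0,0.085],[0,0,0,-28,0,0,0.085],[0,0,0,-35,0,0,0.085],[0,0,0,-42,0,0,0.085],[0,0,0,-49,0,0,0.085],[0,0,0,-56,0,0,0.085],[0,0,0,-63,0,0,0.085],[0,0,0,-70,0,0,0.085]]]'; 
python3 - <<'E'
from h import *
plan([.5508,-.260,.093],80.5); print(ctrl.get_obs()['ft_torque'].round(2))
p,d,W=wcloud(); cv2.imwrite('pics/e_w.png',p[:,:,::-1])
m=(W[...,2]>.118)&(W[...,2]<.14)&(abs(W[...,0]-.55)<.06)&(abs(W[...,1]+.262)<.06)
P=W[m]; r=cv2.minAreaRect((P[:,:2]*1000).astype(np.float32)); print(r)
E
```

```text
time_s: 6.67
eef_pos: [0.5515, -0.2593, 0.0933]
eef_rot: [61.9, 90.0, -5.6]
force: [-0.4, 0.2, -0.3]
finger_gap: 0.0848
time_s: 7.5
eef_pos: [0.5514, -0.2595, 0.0933]
eef_rot: [-44.9, 90.0, -42.5]
force: [-0.2, -1.2, -0.9]
finger_gap: 0.085
time_s: 8.33
eef_pos: [0.5514, -0.2595, 0.0933]
eef_rot: [-118.1, 90.0, -45.6]
force: [0.8, 0.4, -0.1]
finger_gap: 0.085
 shift [ 0.0003  0.0005 -0.0006] turn [-8.08 -0.    0.01] | rows 0.0 1.1 t 8.33 j7 68.9
[ 0.01 -0.02 -0.  ]
((548.4024047851562, -258.7651672363281), (110.14556884765625, 47.606754302978516), 59.74775695800781)
```

View pics/e_w.png

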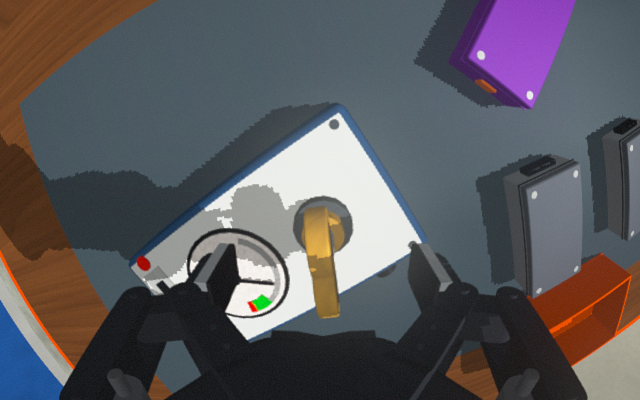

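```bash
python3 -m inch '[[[0,0,-0.0006,-5,0,0,0.085],[0,0,-0.0006,-8,0,0,0.06],[0,0,-0.0006,-8,0,0,0.03],[0,0,-0.0006,-8,0,0,0],[0,0,-0.0006,-8,0,0,0],[0,0,-0.0006,-8,0,0,0],[0,0,-0.0006,-8,0,0,0],[0,0,-0.0006,-8,0,0,0]]]'; python3 -m inch '[[[0,0,0,2,0,0,0],[0,0,0,6,0,0,0],[0,0,0,11,0,0,0],[0,0,0,16,0,0,0],[0,0,0,21,0,0,0],[0,0,0,26,0,0,0],[0,0,0,31,0,0,0],[0,0,0,36,0,0,0],[0,0,0,41,0,0,0],[0,0,0,46,0,0,0]]]'; python3 -m inch '[[[0,0,0,5,0,0,0],[0,0,0,10,0,0,0],[0,0,0,15,0,0,0],[0,0,0,20,0,0,0],[0,0,0,25,0,0,0],[0,0,0,30,0,0,0],[0,0,0,35,0,0,0],[0,0,0,40,0,0,0],[0,0,0,44,0,0,0],[0,0,0,44,0,0,0]]]'; 
python3 - <<'E'
from h import *
plan([.5508,-.260,.093],-10); print(ctrl.get_obs()['ft_torque'].round(2))
p,d,W=wcloud(); cv2.imwrite('pics/f_w.png',p[:,:,::-1])
E
```

```text
time_s: 9.05
eef_pos: [0.5514, -0.2596, 0.0935]
eef_rot: [-63.9, 90.0, 16.2]
force: [-1.1, 0.5, 0.3]
finger_gap: 0.0095
time_s: 9.88
eef_pos: [0.5511, -0.26, 0.0935]
eef_rot: [-155.9, 90.0, -122.0]
force: [-1.7, -0.2, 1.5]
finger_gap: 0.0093
time_s: 10.72
eef_pos: [0.5507, -0.2601, 0.0934]
eef_rot: [-139.7, 89.9, -149.8]
force: [-3.5, -0.5, 2.8]
finger_gap: 0.0093
 shift [0.0004 0.0001 0.0001] turn [-0.12 -0.05  0.05] | rows 0.0 0.0 t 10.72 j7 -0.7
[-0.08  0.67 -0.08]
```

View pics/f_w.png

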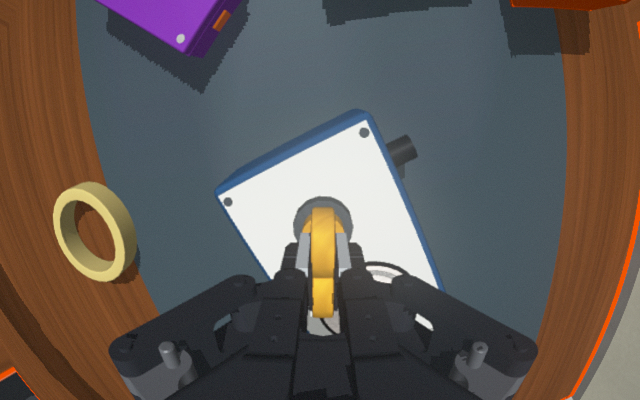

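```bash
python3 -m inch '[[[0,0,0,5,0,0,0],[0,0,0,10,0,0,0],[0,0,0,15,0,0,0],[0,0,0,20,0,0,0],[0,0,0,25,0,0,0],[0,0,0,30,0,0,0],[0,0,0,32,0,0,0],[0,0,0,32,0,0,0],[0,0,0,32,0,0,0.04],[0,0,0,32,0,0,0.085]]]'; python3 -m inch '[[[0,0,0,0,0,0,0.085],[0,0,0,0,0,0,0.085],[0,0,0,0,0,0,0.085],[-0.02,0,0,0,0,0,0.085],[-0.05,0,0,0,0,0,0.085],[-0.09,0,0,0,0,0,0.085],[-0.12,0,0,0,0,0,0.085],[-0.12,0,0,0,0,0,0.085],[-0.12,0,0,0,0,0,0.085]]]'
python3 - <<'E'
from h import *
p,d,W=wcloud(); cv2.imwrite('pics/g_w.png',cv2.resize(p[130:350,200:450,::-1],None,fx=3,fy=2.7,interpolation=cv2.INTER_CUBIC))
p,d,W=cloud('top'); cv2.imwrite('pics/g_t.png',cv2.resize(p[130:220,370:490,::-1],None,fx=6,fy=6,interpolation=cv2.INTER_CUBIC))
E
```

```text
time_s: 11.6
eef_pos: [0.5516, -0.2597, 0.0933]
eef_rot: [47.3, 90.0, 5.5]
force: [0.2, 1.1, -0.9]
finger_gap: 0.0324
time_s: 12.35
eef_pos: [0.5525, -0.2603, 0.2154]
eef_rot: [20.1, 89.7, -21.8]
force: [-0.2, -0.3, -0.6]
finger_gap: 0.0852
```

View pics/g_w.png

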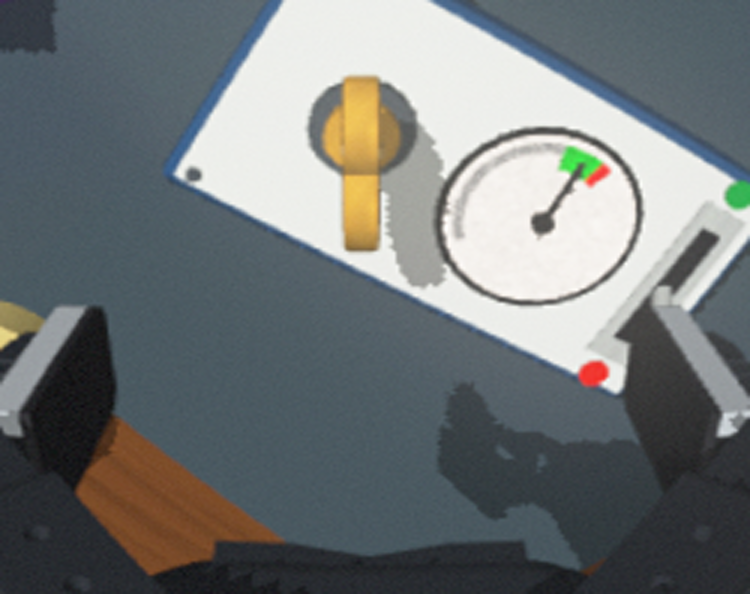

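View pics/g_t.png

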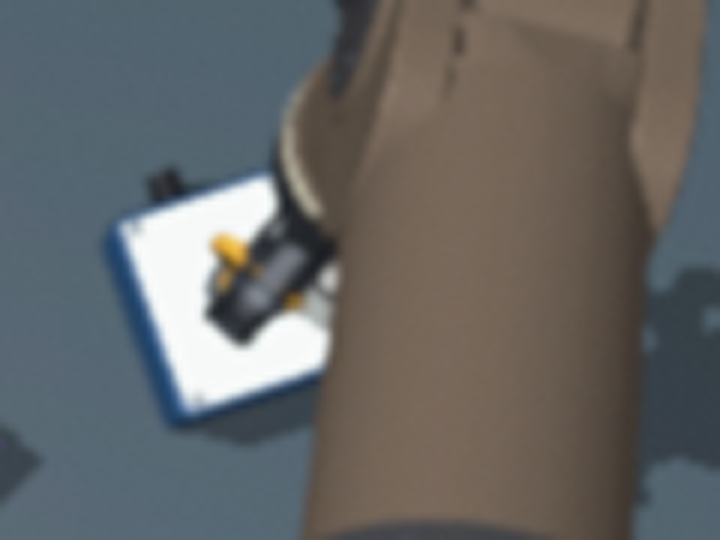

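```bash
python3 - <<'E'
from h import *
plan([.515,.289,.20],120)
p,R,o=pose(); print(o['joint_pos'].round(1))
E
```

```text
shift [ 0.0127  0.3846 -0.393 ] turn [18.1  -0.05  0.03] | rows 13.2 2.5 t 12.45 j7 -25.7
[ 26.8  24.8  -9.4  93.2   4.5  62.4 -25.7]
```

```bash
python3 -m inch '[[[0.001,0.014,-0.014,1,0,0,0.085],[0.002,0.042,-0.043,3,0,0,0.085],[0.003,0.070,-0.071,5,0,0,0.085],[0.004,0.098,-0.1,7,0,0,0.085],[0.005,0.126,-0.129,9,0,0,0.085],[0.006,0.154,-0.157,11,0,0,0.085],[0.007,0.182,-0.186,13,0,0,0.085],[0.008,0.21,-0.215,15,0,0,0.085],[0.009,0.238,-0.243,17,0,0,0.085],[0.010,0.266,-0.272,18,0,0,0.085]]]'; python3 -m inch '[[[0.001,0.026,-0.026,0,0,0,0.085],[0.002,0.052,-0.052,0,0,0,0.085],[0.003,0.07,-0.07,0,0,0,0.085],[0.003,0.07,-0.07,0,0,0,0.085],[0.003,0.07,-0.07,0,0,0,0.085],[0.003,0.07,-0.07,0,0,0,0.085],[0.003,0.07,-0.07,0,0,0,0.085]]]'
cat >> h.py <<'E'
def near(W,c,rad,zlo,zhi,lab=''):
    m=(np.hypot(W[...,0]-c[0],W[...,1]-c[1])<rad)&(W[...,2]>zlo)&(W[...,2]<zhi)
    P=W[m]
    if len(P)<10: print(lab,'few',len(P)); return
    r=cv2.minAreaRect((P[:,:2]*1000).astype(np.float32)); print(lab,np.round(r[0],1),np.round(r[1],1),round(r[2],1),'z',round(np.median(P[:,2])*1000,1),'n',len(P))
E
python3 - <<'E'
from h import *
p,d,W=wcloud(); cv2.imwrite('pics/h_w.png',p[:,:,::-1])
near(W,(.5165,.290),.06,.065,.095,'grip top')
near(W,(.5165,.290),.07,.024,.035,'slab')
near(W,(.5206,.292),.13,.007,.020,'plate')
plan([.5165,.290,.14],120)
E
```

```text
time_s: 13.28
eef_pos: [0.5252, 0.1212, 0.2017]
eef_rot: [-100.9, 89.8, -160.9]
force: [0.3, 0.0, 0.4]
finger_gap: 0.085
time_s: 13.87
eef_pos: [0.5517, 0.2135, 0.1995]
eef_rot: [-71.5, 89.9, -131.5]
force: [0.2, -0.1, 0.5]
finger_gap: 0.0847
grip top [515.9 293.9] [60.2 17.1] 29.9 z 77.1 n 1176
slab [515.4 293.9] [112.6  62.7] 30.1 z 27.7 n 4005
plate [519.4 294.3] [170.9 130.9] 19.1 z 11.8 n 10496
 shift [ 0.0597  0.0077 -0.0839] turn [-0.03  0.04  0.07] | rows 2.5 0.0 t 13.92 j7 -92.6
```

View pics/h_w.png

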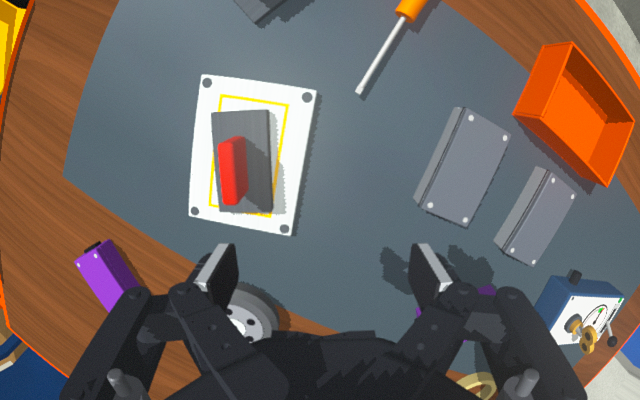

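```bash
python3 -m inch '[[[0.01,0.001,-0.012,0,0,0,0.085],[0.025,0.003,-0.045,0,0,0,0.085],[0.04,0.005,-0.075,0,0,0,0.085],[0.06,0.0065,-0.087,0,0,0,0.085],[0.06,0.0065,-0.087,0,0,0,0.085],[0.06,0.0065,-0.087,0,0,0,0.085],[0.06,0.0065,-0.087,0,0,0,0.085]]]'
python3 - <<'E'
from h import *
p,d,W=wcloud()
near(W,(.5165,.290),.06,.065,.095,'grip top')
near(W,(.5165,.290),.07,.024,.035,'slab')
plan([.5158,.2930,.039],120)
E
```

```text
time_s: 14.5
eef_pos: [0.5144, 0.2931, 0.1404]
eef_rot: [-2.4, 90.0, -62.4]
force: [-0.2, -0.3, 0.3]
finger_gap: 0.0852
grip top [515.9 294.7] [59.  15.7] 30.3 z 77.3 n 1747
slab [515.9 294.1] [111.8  62.7] 30.0 z 27.8 n 6892
 shift [0.1018 0.0007 0.0003] turn [-0.01  0.04 -0.05] | rows 2.4 0.0 t 14.55 j7 -102.8
```

```bash
python3 -m inch '[[[0.02,0.001,-0.0005,0,0,0,0.085],[0.055,0.001,-0.0005,0,0,0,0.085],[0.088,0.001,-0.0005,0,0,0,0.085],[0.101,0.001,-0.0005,0,0,0,0.085],[0.101,0.001,-0.0005,0,0,0,0.05],[0.101,0.001,-0.0005,0,0,0,0.02],[0.101,0.001,-0.0005,0,0,0,0],[0.101,0.001,-0.0005,0,0,0,0],[0.101,0.001,-0.0005,0,0,0,0],[0.101,0.001,-0.0005,0,0,0,0]]]'; python3 -m inch '[[[0,0,0,0,0,0,0],[0,0,0,0,0,0,0],[-0.005,0,0,0,0,0,0],[-0.015,0,0,0,0,0,0],[-0.03,0,0,0,0,0,0],[-0.045,0,0,0,0,0,0],[-0.05,0,0,0,0,0,0],[-0.05,0,0,0,0,0,0]]]'
python3 - <<'E'
from h import *
p,d,W=wcloud()
near(W,(.5165,.290),.06,.115,.14,'grip top')
plan([.46,.10,.035],None)
E
```

```text
time_s: 15.38
eef_pos: [0.5156, 0.2949, 0.0407]
eef_rot: [78.2, 89.9, 18.3]
force: [-1.4, -1.7, 6.6]
finger_gap: 0.0153
time_s: 16.05
eef_pos: [0.5151, 0.2954, 0.0908]
eef_rot: [94.6, 89.9, 34.7]
force: [-0.2, 0.7, -7.1]
finger_gap: 0.015
grip top [520.7 294.2] [57.3 68.8] 60.2 z 127.7 n 7340
 shift [ 0.0546 -0.145   0.1413] turn [ 0.    0.   -0.04] | rows 5.0 0.0 t 16.1 j7 -104.0
```

```bash
python3 -m inch '[[[0,-0.01,0.01,0,0,0,0],[0,-0.03,0.029,0,0,0,0],[0,-0.055,0.053,0,0,0,0],[0,-0.08,0.078,0,0,0,0],[0.0,-0.105,0.102,0,0,0,0],[0.0,-0.128,0.125,0,0,0,0],[0.02,-0.141,0.138,0,0,0,0],[0.04,-0.145,0.141,0,0,0,0],[0.05,-0.145,0.141,0,0,0,0],[0.05,-0.145,0.141,0,0,0,0]]]'; python3 -m inch '[[[0.004,0,0,0,0,0,0],[0.008,0,0,0,0,0,0],[0.0115,0,0,0,0,0,0],[0.0125,0,0,0,0,0,0],[0.0125,0,0,0,0,0,0]]]'
```

```text
time_s: 16.93
eef_pos: [0.458, 0.0998, 0.0371]
eef_rot: [-107.9, 89.7, -167.8]
force: [0.7, 0.8, -7.0]
finger_gap: 0.0153
time_s: 17.35
eef_pos: [0.4607, 0.1013, 0.0284]
eef_rot: [70.6, 89.9, 10.7]
force: [-4.5, -1.4, 14.8]
finger_gap: 0.0154
```

```bash
python3 -m inch '[[[0,0,0,0,0,0,0.03],[0,0,0,0,0,0,0.085],[0,0,0,0,0,0,0.085],[0,0,0,0,0,0,0.085],[-0.02,0,0,0,0,0,0.085],[-0.06,0,0,0,0,0,0.085],[-0.1,0,0,0,0,0,0.085],[-0.14,0,0,0,0,0,0.085],[-0.14,0,0,0,0,0,0.085],[-0.14,0,0,0,0,0,0.085]]]'; python3 - <<'E'
from h import *
p,d,W=wcloud(); cv2.imwrite('pics/i_w.png',p[:,:,::-1])
near(W,(.46,.10),.07,.013,.02,'slab')
near(W,(.46,.10),.04,.06,.075,'grip')
near(W,(.6361,.075),.08,.034,.045,'B')
near(W,(.643,-.0696),.08,.034,.045,'A')
near(W,(.5206,.292),.13,.007,.020,'plate')
p,d,W=cloud('top')
near(W,(.6361,.075),.08,.034,.045,'B')
near(W,(.643,-.0696),.08,.034,.045,'A')
near(W,(.5206,.292),.13,.007,.020,'plate')
plan([.6355,.0755,.15],98)
E
```

```text
time_s: 18.18
eef_pos: [0.4615, 0.1007, 0.1692]
eef_rot: [72.7, 89.7, 12.7]
force: [-0.2, 0.5, -0.3]
finger_gap: 0.0849
slab [460.4 101.6] [111.7  62.9] 30.3 z 15.8 n 5268
grip [460.8 101.6] [58.8 16.2] 29.5 z 65.2 n 1303
B [634.1  78.1] [120.4  67.4] 8.0 z 38.0 n 7024
A [641.5 -66.1] [120.9  68.3] 3.9 z 38.0 n 5004
plate [500.3 287.6] [130.9 131.3] 19.1 z 11.8 n 13125
B [636.1  74.8] [121.   65.9] 8.1 z 39.1 n 644
A [643.5 -69.7] [121.5  66.5] 3.8 z 39.0 n 728
plate [519.  307.7] [255.4 220.4] 1.3 z 12.4 n 2070
 shift [0.0164 0.14   0.1094] turn [2.209e+01 1.000e-02 2.000e-02] | rows 4.3 3.1 t 18.28 j7 -84.9
```

View pics/i_w.png

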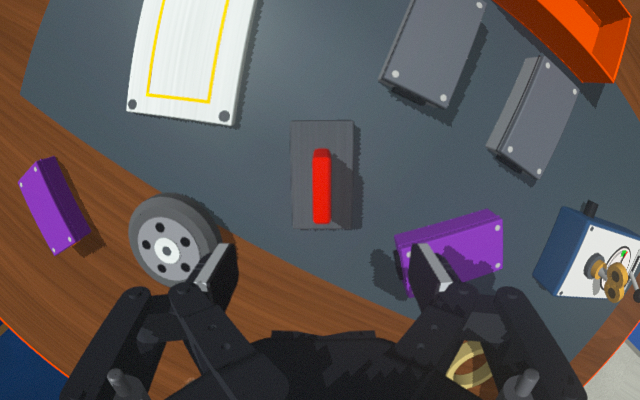

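```bash
python3 -m inch '[[[0.0,0.02,0.015,4,0,0,0.085],[0.0,0.055,0.043,9,0,0,0.085],[0.01,0.09,0.07,15,0,0,0.085],[0.017,0.12,0.092,20,0,0,0.085],[0.02,0.138,0.105,22,0,0,0.085],[0.02,0.1405,0.107,22.1,0,0,0.085],[0.02,0.1405,0.107,22.1,0,0,0.085],[0.02,0.1405,0.107,22.1,0,0,0.085],[0.02,0.1405,0.107,22.1,0,0,0.085]]]'; python3 - <<'E'
from h import *
p,d,W=wcloud(); cv2.imwrite('pics/j_w.png',p[:,:,::-1])
near(W,(.6351,.077),.08,.034,.045,'B')
plan([.6348,.0775,.008],98)
E
```

```text
time_s: 19.03
eef_pos: [0.6334, 0.0785, 0.1461]
eef_rot: [-93.6, 89.9, -175.5]
force: [-0.4, 0.0, 0.6]
finger_gap: 0.0849
B [635.2  78.4] [119.7  67.4] 7.9 z 38.0 n 10360
 shift [0.1386 0.0012 0.0012] turn [ 0.07 -0.01  0.07] | rows 3.3 0.0 t 19.08 j7 -98.4
```

View pics/j_w.png

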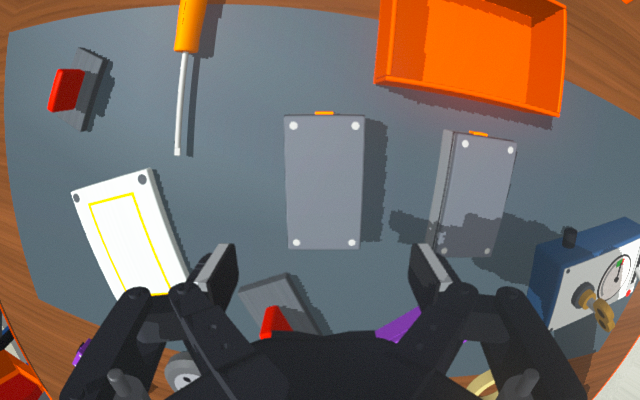

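```bash
python3 -m inch '[[[0.025,0.0018,0,0,0,0,0.085],[0.06,0.0018,0,0,0,0,0.085],[0.095,0.0018,0,0,0,0,0.085],[0.125,0.0018,0,0,0,0,0.085],[0.138,0.0018,0,0,0,0,0.085],[0.138,0.0018,0,0,0,0,0.085],[0.138,0.0018,0,0,0,0,0.05],[0.138,0.0018,0,0,0,0,0.05],[0.138,0.0018,0,0,0,0,0.05],[0.138,0.0018,0,0,0,0,0.05]]]'; python3 -m inch '[[[0,0,0,0,0,0,0.05],[0,0,0,0,0,0,0.05],[-0.005,0,0,0,0,0,0.05],[-0.015,0,0,0,0,0,0.05],[-0.03,0,0,0,0,0,0.05],[-0.045,0,0,0,0,0,0.05],[-0.05,0,0,0,0,0,0.05],[-0.05,0,0,0,0,0,0.05]]]'
python3 - <<'E'
from h import *
p,d,W=wcloud()
near(W,(.6351,.077),.08,.079,.1,'B')
plan([.5195,.2945,.06],109)
E
```

```text
time_s: 19.92
eef_pos: [0.6383, 0.0786, 0.0113]
eef_rot: [91.4, 89.8, 9.4]
force: [-1.8, 0.1, 8.0]
finger_gap: 0.0645
time_s: 20.58
eef_pos: [0.638, 0.0786, 0.061]
eef_rot: [92.4, 89.8, 10.3]
force: [1.1, -0.1, -3.5]
finger_gap: 0.0647
B [647.1  80.3] [96.8 92.7] 8.0 z 87.7 n 30228
 shift [-0.0004 -0.0866 -0.2304] turn [-1.101e+01  1.000e-02 -9.000e-02] | rows 5.9 1.5 t 20.63 j7 -99.5
```

```bash
cat >> h.py <<'E'
def held(W,ztop,p):
    """rect of the flat top of held box in world, relative to TCP, with picture"""
    m=(abs(W[...,2]-ztop)<.0025)&(p.min(2)>60)
    m=cv2.morphologyEx(m.astype(np.uint8),cv2.MORPH_OPEN,np.ones((5,5)))
    n,l,st,ce=cv2.connectedComponentsWithStats(m)
    i=1+np.argmax(st[1:,4]); P=W[l==i]
    r=cv2.minAreaRect((P[:,:2]*1000).astype(np.float32)); print('held',np.round(r[0],1),np.round(r[1],1),round(r[2],1),'px',ce[i],st[i])
    return l==i
E
python3 - <<'E'
from h import *
p,d,W=wcloud(); m=held(W,.0877,p); q=p[:,:,::-1].copy(); q[m,1]=255; cv2.imwrite('pics/k_w.png',q); plan([.5195,.2945,.06],109); print(pose()[0])
E
```

```text
held [645.9  79.8] [95.9 66.1] 7.9 px [323.08631765 238.48040158] [  240   148   167   190 25997]
 shift [-0.0012 -0.0859 -0.2304] turn [-11.01   0.    -0.  ] | rows 5.9 1.5 t 20.68 j7 -99.5
[0.63663651 0.07823933 0.05881553]
```

View pics/k_w.png

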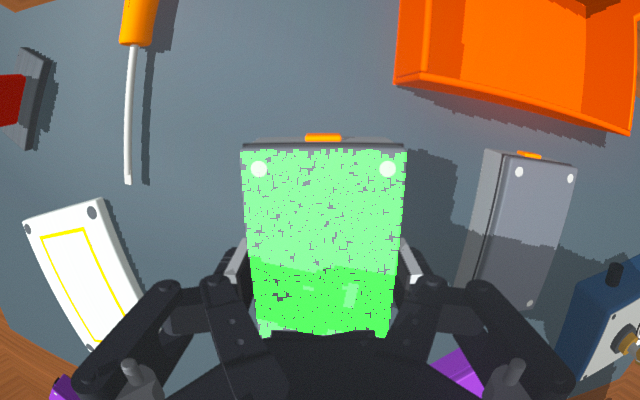

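```bash
python3 - <<'E'
from h import *
plan([.522,.2952,.045],109.1);plan([.522,.2952,.045],109.1)
E
python3 -m inch '[[[0,-0.004,-0.011,-1,0,0,0.05],[0,-0.012,-0.034,-2,0,0,0.05],[0,-0.022,-0.06,-3,0,0,0.05],[0,-0.032,-0.087,-4.5,0,0,0.05],[0,-0.042,-0.114,-6,0,0,0.05],[0,-0.052,-0.141,-7.5,0,0,0.05],[0,-0.062,-0.168,-9,0,0,0.05],[0,-0.072,-0.195,-10,0,0,0.05],[0.003,-0.079,-0.216,-11,0,0,0.05],[0.008,-0.083,-0.227,-11.1,0,0,0.05]]]'; python3 -m inch '[[[0,0,-0.002,0,0,0,0.05],[0,0,-0.002,0,0,0,0.05],[0,0,-0.002,0,0,0,0.05]]]'
python3 - <<'E'
from h import *
print(pose()[0])
p,d,W=wcloud(); z=np.nanmedian(W[180:230,290:350,2]); print(z); m=held(W,z,p); q=p[:,:,::-1].copy(); cv2.imwrite('pics/l_w.png',q)
near(W,(.5195,.2945),.13,.007,.018,'plate')
plan([.522,.2952,.025],109.1); print(pose()[0])
E
```

```text
shift [ 0.0138 -0.0834 -0.2308] turn [-11.11   0.    -0.  ] | rows 5.9 1.6 t 20.68 j7 -99.5
 shift [ 0.0138 -0.0834 -0.2308] turn [-11.11   0.    -0.  ] | rows 5.9 1.6 t 20.68 j7 -99.5
time_s: 21.52
eef_pos: [0.52, 0.2961, 0.0504]
eef_rot: [-164.0, 89.9, 125.5]
force: [0.0, 1.7, -3.1]
finger_gap: 0.0647
time_s: 21.77
eef_pos: [0.5229, 0.2918, 0.0503]
eef_rot: [-27.0, 89.9, -98.0]
force: [0.9, -1.2, -3.6]
finger_gap: 0.0647
[0.5229269  0.29177019 0.05030772]
0.07693561422429895
held [531.9 295.1] [95.8 66.7] 19.3 px [322.9818247  235.25854096] [  240   146   167   192 27895]
plate [518.9 294.6] [170.3 131.1] 19.0 z 11.8 n 14938
 shift [ 0.0255 -0.     -0.004 ] turn [-0.14  0.08  0.02] | rows 0.6 0.0 t 21.82 j7 -113.5
[0.52332317 0.29143435 0.05051381]
```

View pics/l_w.png

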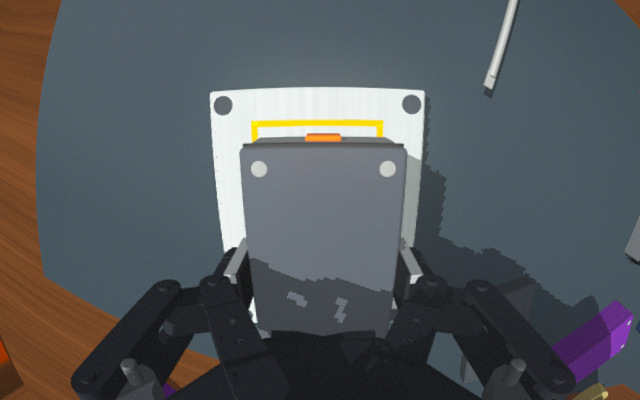

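```bash
python3 -m inch '[[[0.004,0,-0.0015,0.2,0,0,0.05],[0.01,0,-0.0036,0.2,0,0,0.05],[0.018,0,-0.0036,0.2,0,0,0.05],[0.02,0,-0.0036,0.2,0,0,0.05],[0.02,0,-0.0036,0.2,0,0,0.05],[0.02,0,-0.0036,0.2,0,0,0.05]]]'
python3 - <<'E'
from h import *
for i in range(2):
    p,d,W=wcloud(); z=np.nanmedian(W[180:230,290:350,2]); print(z,pose()[0]); m=held(W,z,p)
near(W,(.5195,.2945),.13,.007,.018,'plate')
E
```

```text
time_s: 22.32
eef_pos: [0.521, 0.2966, 0.0304]
eef_rot: [-71.9, 90.0, -143.0]
force: [0.2, -0.2, -3.3]
finger_gap: 0.0649
0.05697547093690995 [0.52125894 0.29679761 0.03070921]
held [529.5 299.8] [97.  66.7] 18.8 px [323.09242403 234.98648939] [  240   146   167   192 27904]
0.057351035674601814 [0.52134697 0.29689724 0.03092291]
held [529.9 300. ] [96.6 66.6] 18.7 px [322.95820928 234.81404025] [  240   146   167   192 27877]
plate [525.  296.6] [158.2 130.4] 19.1 z 11.9 n 18927
```

```bash
python3 -m inch '[[[0.001,0,0.0015,-0.3,0,0,0.05],[0.003,0,0.0015,-0.3,0,0,0.05],[0.005,0,0.0015,-0.3,0,0,0.05],[0.007,0,0.0015,-0.3,0,0,0.05],[0.0075,0,0.0015,-0.3,0,0,0.05],[0.0075,0,0.0015,-0.3,0,0,0.05]]]'
python3 - <<'E'
from h import *
p,d,W=wcloud(); z=np.nanmedian(W[180:230,290:350,2]); print(z,pose()[0]); m=held(W,z,p)
near(W,(.5195,.2945),.13,.007,.018,'plate')
E
```

```text
time_s: 22.92
eef_pos: [0.5217, 0.2954, 0.0233]
eef_rot: [-26.5, 90.0, -97.3]
force: [-1.6, -0.5, -1.4]
finger_gap: 0.0649
0.04998835279383591 [0.52169435 0.29539159 0.02332039]
held [530.6 298.8] [96.  66.7] 19.3 px [323.09049239 234.95885407] [  240   146   167   192 27925]
plate [527.9 297.8] [151.7 130.3] 19.1 z 11.9 n 20840
```

```bash
python3 -m inch '[[[0.001,0,0,0,0,0,0.05],[0.001,0,0,0,0,0,0.05],[0.001,0,0,0,0,0,0.085],[0.001,0,0,0,0,0,0.085],[0.001,0,0,0,0,0,0.085],[0.001,0,0,0,0,0,0.085],[-0.02,0,0,0,0,0,0.085],[-0.06,0,0,0,0,0,0.085],[-0.1,0,0,0,0,0,0.085],[-0.13,0,0,0,0,0,0.085]]]'
python3 -m inch '[[[0,0,0,0,0,0,0.085],[0,0,0,0,0,0,0.085]]]'
python3 - <<'E'
from h import *
p,d,W=wcloud(); cv2.imwrite('pics/m_w.png',p[:,:,::-1])
near(W,(.5195,.2945),.08,.045,.056,'case')
near(W,(.5195,.2945),.13,.007,.018,'plate')
near(W,(.642,-.067),.08,.034,.045,'A')
p,d,W=cloud('top')
near(W,(.643,-.0696),.08,.034,.045,'A')
plan([.642,-.067,.15],93.9)
E
```

```text
time_s: 23.8
eef_pos: [0.5221, 0.2959, 0.1562]
eef_rot: [110.2, 89.9, 39.4]
force: [0.6, 1.3, 0.7]
finger_gap: 0.0848
time_s: 23.97
eef_pos: [0.5229, 0.2963, 0.1555]
eef_rot: [102.7, 89.7, 31.9]
force: [-0.2, 0.8, -0.7]
finger_gap: 0.0846
case [518.5 294.6] [120.2  67.1] 19.3 z 50.0 n 10405
plate [519.5 294.6] [170.6 131. ] 19.3 z 11.8 n 11160
A [642.  -65.4] [121.4  69.5] 4.7 z 38.0 n 2398
A [643.6 -69.8] [121.8  66.9] 3.8 z 39.0 n 719
 shift [ 0.0028 -0.005   0.3816] turn [15.29  0.03  0.05] | rows 9.2 2.1 t 24.07 j7 -111.7
```

View pics/m_w.png

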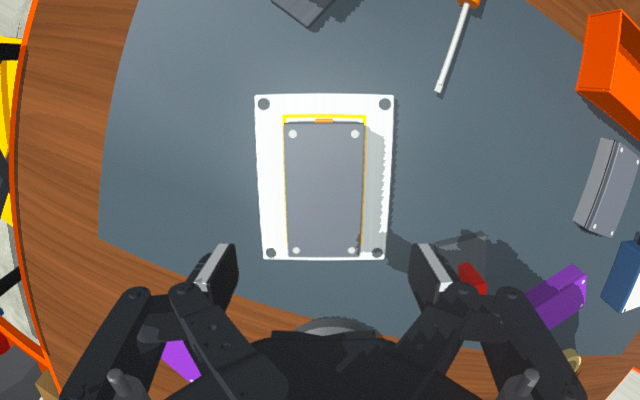

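```bash
python3 -m inch '[[[0,0,0.013,0.5,0,0,0.085],[0,-0.001,0.05,2,0,0,0.085],[0,-0.001,0.09,4,0,0,0.085],[0,-0.002,0.13,6,0,0,0.085],[0,-0.003,0.17,8,0,0,0.085],[0,-0.003,0.21,10,0,0,0.085],[0,-0.004,0.25,12,0,0,0.085],[0,-0.005,0.29,14,0,0,0.085],[0,-0.005,0.33,15,0,0,0.085],[0,-0.005,0.36,15.3,0,0,0.085]]]'; python3 -m inch '[[[0.005,0,0.015,0,0,0,0.085],[0.005,0,0.021,0,0,0,0.085],[0.005,0,0.021,0,0,0,0.085],[0.005,0,0.021,0,0,0,0.085],[0.005,0,0.021,0,0,0,0.085]]]'; python3 - <<'E'
from h import *
p,d,W=wcloud(); cv2.imwrite('pics/n_w.png',p[:,:,::-1])
near(W,(.642,-.067),.08,.034,.045,'A')
plan([.642,-.067,.008],93.9)
E
```

```text
time_s: 24.9
eef_pos: [0.6348, -0.052, 0.1517]
eef_rot: [-51.7, 89.8, -138.1]
force: [0.1, -0.9, 1.2]
finger_gap: 0.085
time_s: 25.32
eef_pos: [0.6364, -0.0645, 0.1481]
eef_rot: [-160.0, 89.9, 114.1]
force: [0.5, 0.4, -0.2]
finger_gap: 0.085
A [642.1 -66.7] [119.3  66.9] 4.1 z 38.0 n 10338
 shift [0.1404 0.0053 0.003 ] turn [ 0.18 -0.07  0.  ] | rows 3.4 0.0 t 25.37 j7 -87.5
```

View pics/n_w.png

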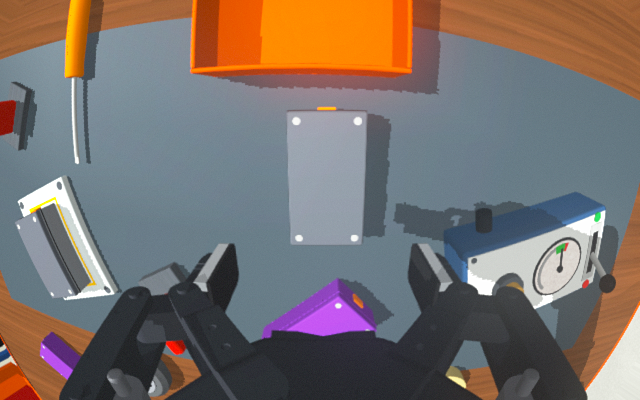

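```bash
python3 -m inch '[[[0.025,0.003,0.002,0,0,0,0.085],[0.06,0.005,0.0025,0,0,0,0.085],[0.095,0.005,0.0025,0,0,0,0.085],[0.125,0.005,0.0025,0,0,0,0.085],[0.139,0.005,0.0025,0,0,0,0.085],[0.139,0.005,0.0025,0,0,0,0.085],[0.139,0.005,0.0025,0,0,0,0.05],[0.139,0.005,0.0025,0,0,0,0.05],[0.139,0.005,0.0025,0,0,0,0.05],[0.139,0.005,0.0025,0,0,0,0.05]]]'; python3 -m inch '[[[0,0,0,0,0,0,0.05],[0,0,0,0,0,0,0.05],[-0.005,0,0,0,0,0,0.05],[-0.015,0,0,0,0,0,0.05],[-0.035,0,0,0,0,0,0.05],[-0.06,0,0,0,0,0,0.05],[-0.08,0,0,0,0,0,0.05],[-0.085,0,0,0,0,0,0.05],[-0.085,0,0,0,0,0,0.05]]]'
python3 - <<'E'
from h import *
p,d,W=wcloud(); z=np.nanmedian(W[180:230,290:350,2]); print(z,pose()[0]); m=held(W,z,p)
plan([.522,.2952,.09],109.1)
E
```

```text
time_s: 26.2
eef_pos: [0.6431, -0.0688, 0.0111]
eef_rot: [91.0, 89.8, 4.9]
force: [-1.0, 1.1, 5.0]
finger_gap: 0.0649
time_s: 26.95
eef_pos: [0.6431, -0.0696, 0.0965]
eef_rot: [80.2, 89.8, -6.0]
force: [-0.4, -0.2, -3.6]
finger_gap: 0.0647
0.12340504006772607 [ 0.64202982 -0.06946352  0.09473424]
held [653.1 -68.5] [98.7 67. ] 3.8 px [322.97065829 232.83630778] [  239   141   169   197 28969]
 shift [ 0.0045 -0.0951 -0.372 ] turn [-15.22   0.02  -0.06] | rows 9.2 2.1 t 27.0 j7 -87.7
```

```bash
python3 -m inch '[[[0,-0.003,-0.012,-1,0,0,0.05],[0,-0.012,-0.047,-2,0,0,0.05],[0,-0.022,-0.084,-4,0,0,0.05],[0,-0.032,-0.121,-6,0,0,0.05],[0,-0.042,-0.158,-8,0,0,0.05],[0,-0.052,-0.195,-10,0,0,0.05],[0,-0.062,-0.232,-12,0,0,0.05],[0,-0.072,-0.269,-14,0,0,0.05],[0,-0.081,-0.306,-15.2,0,0,0.05],[0,-0.089,-0.336,-15.2,0,0,0.05]]]'; python3 -c "
from h import *
plan([.519,.2946,.09],109.1)"
```

```text
time_s: 27.83
eef_pos: [0.527, 0.2635, 0.0928]
eef_rot: [-112.8, 89.8, 176.6]
force: [-0.1, 0.8, -4.6]
finger_gap: 0.0648
 shift [ 0.0028  0.0028 -0.032 ] turn [ 0.29 -0.07  0.16] | rows 0.8 0.0 t 27.83 j7 -108.7
```

```bash
python3 -m inch '[[[0,0.001,-0.018,0.2,0,0,0.05],[0,0.001,-0.031,0.2,0,0,0.05],[0,0.001,-0.035,0.2,0,0,0.05],[0,0.001,-0.035,0.2,0,0,0.05],[0,0.001,-0.035,0.2,0,0,0.05],[0,0.001,-0.035,0.2,0,0,0.05]]]'; cat >> h.py <<'E'
def heldplate(C=(.5194,.2947),yaw=19.1):
    """held case centre relative to plate centre in stand axes (mm), same frame"""
    p,d,W=wcloud(); z=np.nanmedian(W[180:230,290:350,2])
    m=(abs(W[...,2]-z)<.0025)&(p.min(2)>60)
    m=cv2.morphologyEx(m.astype(np.uint8),cv2.MORPH_OPEN,np.ones((5,5)))
    n,l,st,ce=cv2.connectedComponentsWithStats(m); i=1+np.argmax(st[1:,4])
    r=cv2.minAreaRect((W[l==i][:,:2]*1000).astype(np.float32)); L,w=r[1]; a=r[2]
    if a>45: a-=90; L,w=w,L
    u=np.array([np.cos(np.radians(a)),np.sin(np.radians(a))])
    c=np.array(r[0])+u*(L/2-60)
    m=(np.hypot(W[...,0]-C[0],W[...,1]-C[1])<.13)&(W[...,2]>.008)&(W[...,2]<.0155)
    r2=cv2.minAreaRect((W[m][:,:2]*1000).astype(np.float32)); L2,w2=r2[1]; b=r2[2]
    if b>45: b-=90; L2,w2=w2,L2
    v=np.array([np.cos(np.radians(b)),np.sin(np.radians(b))]); q=np.array(r2[0])+v*(L2/2-85)
    e=c-q; n_=np.array([-v[1],v[0]])
    print('case z',round(z*1000,1),'c',c.round(1),L,w,round(a,1),'plate',q.round(1),round(L2,1),round(w2,1),round(b,1),'err along',round(e@v,2),'lat',round(e@n_,2),'TCP',pose()[0].round(4))
    return p
E
python3 - <<'E'
from h import *
for i in range(2): p=heldplate()
cv2.imwrite('pics/o_w.png',p[:,:,::-1])
E
```

```text
time_s: 28.33
eef_pos: [0.5205, 0.291, 0.0939]
eef_rot: [-22.2, 89.9, -93.4]
force: [-0.1, 0.2, -2.3]
finger_gap: 0.0649
case z 120.7 c [520.  291.2] 98.41788482666016 66.69705963134766 18.7 plate [519.5 294.5] 120.1 130.6 19.3 err along -0.64 lat -3.2 TCP [0.5206 0.2912 0.0941]
case z 120.9 c [520.  291.4] 98.12178039550781 66.67063903808594 18.6 plate [519.5 294.5] 120.1 130.9 19.2 err along -0.52 lat -3.16 TCP [0.5205 0.2915 0.0942]
```

View pics/o_w.png

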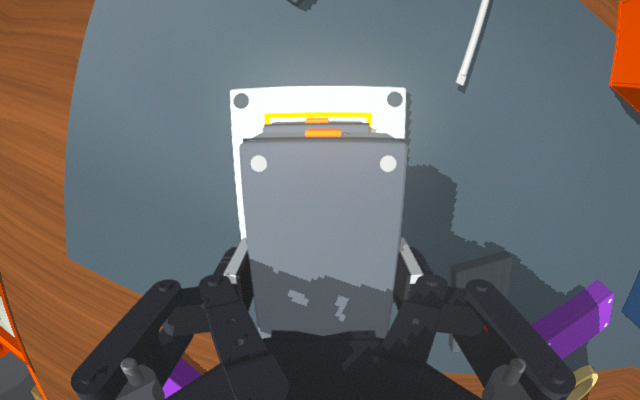

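```bash
python3 -m inch '[[[0.004,0.0005,-0.0028,-0.5,0,0,0.05],[0.012,0.0005,-0.0028,-0.5,0,0,0.05],[0.02,0.0005,-0.0028,-0.5,0,0,0.05],[0.026,0.0005,-0.0028,-0.5,0,0,0.05],[0.027,0.0005,-0.0028,-0.5,0,0,0.05],[0.027,0.0005,-0.0028,-0.5,0,0,0.05],[0.027,0.0005,-0.0028,-0.5,0,0,0.05]]]'
python3 - <<'E'
from h import *
for i in range(2): p=heldplate()
E
```

```text
time_s: 29.02
eef_pos: [0.5193, 0.2961, 0.0671]
eef_rot: [-69.6, 90.0, -140.2]
force: [1.0, -0.2, -3.2]
finger_gap: 0.0647
case z 93.9 c [518.9 296.3] 98.36033630371094 66.70234680175781 19.1 plate [519.3 294.4] 169.2 130.8 19.2 err along 0.24 lat 1.89 TCP [0.5195 0.2962 0.0674]
case z 94.2 c [518.9 296.4] 97.87078094482422 66.61537170410156 19.2 plate [519.4 294.5] 169.1 130.9 19.4 err along 0.18 lat 1.97 TCP [0.5196 0.2963 0.0676]
```

```bash
python3 -m inch '[[[0.001,0,0.0016,0,0,0,0.05],[0.003,0,0.0016,0,0,0,0.05],[0.004,0,0.0016,0,0,0,0.05],[0.005,0,0.0016,0,0,0,0.05],[0.005,0,0.0016,0,0,0,0.05],[0.005,0,0.0016,0,0,0,0.05]]]'
python3 - <<'E'
from h import *
for i in range(2): p=heldplate()
E
```

```text
time_s: 29.62
eef_pos: [0.5198, 0.2946, 0.0622]
eef_rot: [-68.0, 90.0, -138.6]
force: [-0.3, -0.3, -4.2]
finger_gap: 0.065
case z 89.0 c [519.3 294.8] 97.50531005859375 66.52169799804688 19.4 plate [519.4 294.6] 170.3 131.0 19.2 err along -0.03 lat 0.18 TCP [0.5198 0.2946 0.0623]
case z 89.1 c [519.3 294.8] 98.40364074707031 66.74311828613281 19.3 plate [519.3 294.8] 169.1 130.9 18.9 err along -0.06 lat -0.04 TCP [0.5199 0.2946 0.0623]
```

```bash
python3 -m inch '[[[0.001,0,0,0,0,0,0.05],[0.0018,0,0,0,0,0,0.05],[0.0018,0,0,0,0,0,0.05],[0.0018,0,0,0,0,0,0.085],[0.0018,0,0,0,0,0,0.085],[0.0018,0,0,0,0,0,0.085],[0.0018,0,0,0,0,0,0.085],[-0.02,0,0,0,0,0,0.085],[-0.06,0,0,0,0,0,0.085],[-0.1,0,0,0,0,0,0.085]]]'
python3 -m inch '[[[-0.03,0,0,0,0,0,0.085],[-0.03,0,0,0,0,0,0.085],[-0.03,0,0,0,0,0,0.085]]]'
python3 - <<'E'
from h import *
p,d,W=wcloud(); cv2.imwrite('pics/p_w.png',p[:,:,::-1])
near(W,(.5195,.2945),.08,.084,.093,'case')
near(W,(.5195,.2945),.13,.007,.018,'plate')
near(W,(.46,.10),.07,.013,.02,'slab')
near(W,(.46,.10),.04,.06,.075,'grip')
plan([.4605,.1015,.14],120)
E
```

```text
time_s: 30.55
eef_pos: [0.5188, 0.294, 0.1622]
eef_rot: [-79.2, 89.8, -149.8]
force: [1.6, -0.1, 0.1]
finger_gap: 0.0849
time_s: 30.8
eef_pos: [0.521, 0.2954, 0.1945]
eef_rot: [102.8, 89.7, 32.2]
force: [0.3, -0.1, 0.1]
finger_gap: 0.085
case [519.9 295. ] [119.3  67.2] 19.4 z 88.0 n 10389
plate [519.3 294.5] [170. 131.] 19.0 z 11.8 n 7777
slab [472.  108.8] [85.  62.5] 30.4 z 15.7 n 1209
grip [473.7 109.9] [29.3 15.3] 32.5 z 65.2 n 242
 shift [ 0.0526 -0.1203  0.1625] turn [-10.61  -0.    -0.06] | rows 5.0 1.5 t 30.85 j7 -110.2
```

View pics/p_w.png

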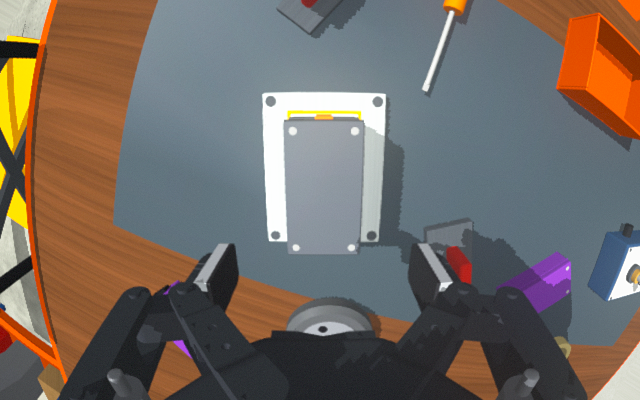

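Both cases stacked square. Now fetch the weight.

```bash
python3 -m inch '[[[0,-0.01,0.014,-2,0,0,0.085],[0,-0.034,0.046,-4,0,0,0.085],[0.005,-0.058,0.078,-7,0,0,0.085],[0.02,-0.082,0.11,-9,0,0,0.085],[0.035,-0.104,0.14,-10.6,0,0,0.085],[0.05,-0.118,0.159,-10.6,0,0,0.085],[0.053,-0.1203,0.1625,-10.6,0,0,0.085],[0.053,-0.1203,0.1625,-10.6,0,0,0.085],[0.053,-0.1203,0.1625,-10.6,0,0,0.085],[0.053,-0.1203,0.1625,-10.6,0,0,0.085]]]'
python3 - <<'E'
from h import *
p,d,W=wcloud()
near(W,(.46,.10),.07,.013,.02,'slab')
near(W,(.46,.10),.04,.06,.075,'grip')
plan([.4605,.1015,.028],120)
E
```

```text
time_s: 31.68
eef_pos: [0.4609, 0.103, 0.1394]
eef_rot: [125.6, 89.9, 65.7]
force: [-0.3, 0.1, -0.2]
finger_gap: 0.0852
slab [460.8 101.9] [111.4  62.6] 30.3 z 15.8 n 6293
grip [460.9 101.6] [58.8 15.7] 30.6 z 65.4 n 1565
 shift [ 0.1116 -0.0013  0.0011] turn [ 0.11 -0.02 -0.06] | rows 2.7 0.0 t 31.73 j7 -84.1
```

```bash
python3 -m inch '[[[0.02,-0.001,0.001,0,0,0,0.085],[0.055,-0.001,0.001,0,0,0,0.085],[0.09,-0.001,0.001,0,0,0,0.085],[0.11,-0.001,0.001,0,0,0,0.085],[0.11,-0.001,0.001,0,0,0,0.05],[0.11,-0.001,0.001,0,0,0,0.02],[0.11,-0.001,0.001,0,0,0,0],[0.11,-0.001,0.001,0,0,0,0],[0.11,-0.001,0.001,0,0,0,0],[0.11,-0.001,0.001,0,0,0,0]]]'; python3 -m inch '[[[0,0,0,0,0,0,0],[0,0,0,0,0,0,0],[-0.005,0,0,0,0,0,0],[-0.02,0,0,0,0,0,0],[-0.045,0,0,0,0,0,0],[-0.07,0,0,0,0,0,0],[-0.095,0,0,0,0,0,0],[-0.115,0,0,0,0,0,0],[-0.12,0,0,0,0,0,0],[-0.12,0,0,0,0,0,0]]]'
python3 - <<'E'
from h import *
p,d,W=wcloud(); cv2.imwrite('pics/q_w.png',p[:,:,::-1])
P=pose()[0];print(P)
near(W,P[:2],.07,P[2]-.02,P[2]-.004,'slab held')
plan([.5195,.2947,.15],109.1)
E
```

```text
time_s: 32.57
eef_pos: [0.4608, 0.1006, 0.0305]
eef_rot: [82.7, 89.9, 22.7]
force: [-0.3, 0.9, 5.6]
finger_gap: 0.0155
time_s: 33.4
eef_pos: [0.4605, 0.0999, 0.1503]
eef_rot: [68.9, 89.9, 8.8]
force: [0.7, -0.1, -7.8]
finger_gap: 0.0157
[0.45965204 0.09966192 0.14901816]
slab held [460.8 100.5] [111.3  62.6] 30.1 z 135.6 n 10254
 shift [-0.001   0.1493 -0.1391] turn [1.087e+01 1.000e-02 0.000e+00] | rows 4.9 1.5 t 33.45 j7 -83.7
```

View pics/q_w.png

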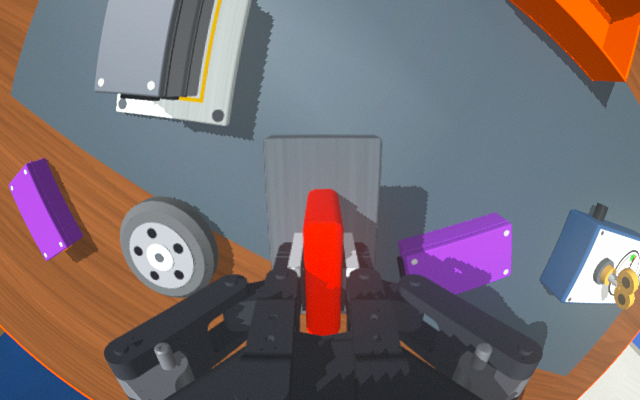

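```bash
python3 -m inch '[[[0,0.007,-0.006,1,0,0,0],[0,0.022,-0.02,3,0,0,0],[0,0.044,-0.041,5,0,0,0],[0,0.068,-0.063,7,0,0,0],[0,0.092,-0.086,9,0,0,0],[0,0.115,-0.107,10.9,0,0,0],[0,0.134,-0.125,10.9,0,0,0],[0,0.145,-0.135,10.9,0,0,0],[0,0.148,-0.138,10.9,0,0,0],[0,0.148,-0.138,10.9,0,0,0]]]'; python3 -m inch '[[[0.003,0,0,0,0,0,0],[0.006,0,0,0,0,0,0],[0.006,0,0,0,0,0,0],[0.006,0,0,0,0,0,0]]]'
python3 - <<'E'
from h import *
p,d,W=wcloud(); cv2.imwrite('pics/r_w.png',p[:,:,::-1])
P=pose()[0];print(P)
near(W,P[:2],.07,P[2]-.018,P[2]-.010,'slab held')
near(W,(.5195,.2947),.08,.084,.093,'case')
near(W,(.5195,.2945),.13,.007,.018,'plate')
plan([.5193,.2942,.13],109.1)
E
```

```text
time_s: 34.28
eef_pos: [0.5179, 0.2944, 0.1468]
eef_rot: [-84.5, 89.8, -155.3]
force: [0.1, -0.1, -7.8]
finger_gap: 0.0151
time_s: 34.62
eef_pos: [0.519, 0.2921, 0.1428]
eef_rot: [-56.3, 89.9, -127.3]
force: [-0.6, 0.4, -7.0]
finger_gap: 0.0151
[0.51919881 0.29251205 0.14318585]
slab held [519.1 292.7] [110.8  62.5] 19.0 z 127.8 n 10097
case [571.7 313.4] [ 9.1 66.5] 19.7 z 87.8 n 1364
plate [519.5 294.6] [170.2 131. ] 19.1 z 11.8 n 7992
 shift [ 0.0132  0.0007 -0.0016] turn [-0.07  0.02  0.02] | rows 0.3 0.0 t 34.67 j7 -111.1
```

View pics/r_w.png

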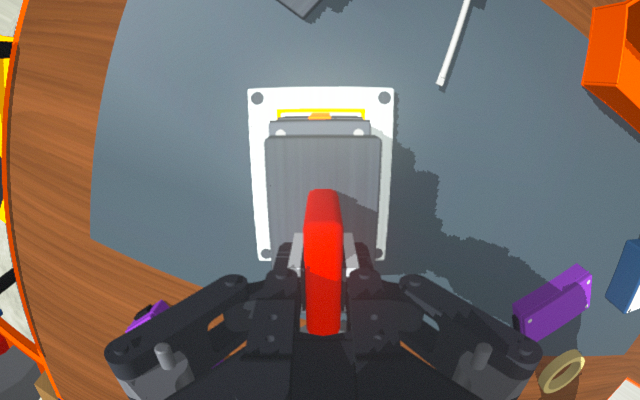

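```bash
python3 -m inch '[[[0.003,0.001,-0.0012,0,0,0,0],[0.008,0.001,-0.0012,0,0,0,0],[0.014,0.001,-0.0012,0,0,0,0],[0.018,0.001,-0.0012,0,0,0,0],[0.019,0.001,-0.0012,0,0,0,0],[0.019,0.001,-0.0012,0,0,0,0],[0.019,0.001,-0.0012,0,0,0,0]]]'
python3 - <<'E'
from h import *
for i in range(2):
    p,d,W=wcloud()
    P=pose()[0];print(P)
    near(W,P[:2],.07,P[2]-.018,P[2]-.010,'slab held')
near(W,(.5195,.2945),.13,.007,.018,'plate')
E
```

```text
time_s: 35.25
eef_pos: [0.5197, 0.295, 0.1242]
eef_rot: [-81.5, 90.0, -152.4]
force: [-0.6, -0.6, -7.9]
finger_gap: 0.0152
[0.51984631 0.29507437 0.12438589]
slab held [519.6 295.5] [111.5  62.5] 19.2 z 109.3 n 10102
[0.51991235 0.29507195 0.1244864 ]
slab held [519.6 295.5] [111.6  62.5] 19.0 z 109.5 n 10111
plate [519.  294.6] [170.  130.9] 19.2 z 11.8 n 9849
```

```bash
python3 -m inch '[[[0.001,0,0.0006,0,0,0,0],[0.0025,0,0.0006,0,0,0,0],[0.004,0,0.0006,0,0,0,0],[0.005,0,0.0006,0,0,0,0],[0.006,0,0.0006,0,0,0,0],[0.006,0,0.0006,0,0,0,0]]]'
```

```text
time_s: 35.85
eef_pos: [0.5198, 0.2944, 0.1186]
eef_rot: [-1.5, 90.0, -72.4]
force: [-2.4, -1.7, -2.0]
finger_gap: 0.0149
```

```bash
python3 -m inch '[[[0.0008,0,0,0,0,0,0],[0.0008,0,0,0,0,0,0],[0.0008,0,0,0,0,0,0.04],[0.0008,0,0,0,0,0,0.085],[0.0008,0,0,0,0,0,0.085],[0.0008,0,0,0,0,0,0.085],[0.0008,0,0,0,0,0,0.085],[-0.02,0,0,0,0,0,0.085],[-0.055,0,0,0,0,0,0.085],[-0.09,0,0,0,0,0,0.085]]]'
python3 -m inch '[[[-0.02,0,0,0,0,0,0.085],[-0.02,0,0,0,0,0,0.085],[-0.02,0,0,0,0,0,0.085]]]'
python3 - <<'E'
from h import *
p,d,W=wcloud(); cv2.imwrite('pics/s_w.png',p[:,:,::-1])
P=pose()[0];print(P)
near(W,(.5195,.2945),.07,.100,.108,'slab')
near(W,(.5195,.2945),.09,.084,.093,'case')
near(W,(.5195,.2945),.13,.007,.018,'plate')
plan([.53,.-.35,.24],None) if 0 else plan([.53,-.32,.24],None)
print(ctrl.get_obs()['joint_pos'].round(1))
E
```

```text
time_s: 36.68
eef_pos: [0.5192, 0.2939, 0.2084]
eef_rot: [-78.6, 89.8, -149.5]
force: [0.6, 1.0, 0.2]
finger_gap: 0.0848
time_s: 36.93
eef_pos: [0.5206, 0.2949, 0.2295]
eef_rot: [102.2, 89.8, 31.3]
force: [-0.2, -0.4, -0.9]
finger_gap: 0.0849  File "<stdin>", line 7
    plan([.53,.-.35,.24],None) if 0 else plan([.53,-.32,.24],None)
              ^
SyntaxError: invalid syntax
```

```bash
python3 - <<'E'
from h import *
p,d,W=wcloud(); cv2.imwrite('pics/s_w.png',p[:,:,::-1])
P=pose()[0];print(P)
near(W,(.5195,.2945),.07,.100,.108,'slab')
near(W,(.5195,.2945),.09,.084,.093,'case')
near(W,(.5195,.2945),.13,.007,.018,'plate')
plan([.53,-.32,.24],None)
print(ctrl.get_obs()['joint_pos'].round(1))
E
```

```text
[0.51990354 0.29432543 0.22811805]
slab [520.1 294.8] [111.4  62.9] 18.8 z 103.7 n 6277
case [519.4 294.5] [119.9  67.4] 19.1 z 87.7 n 482
plate [519.9 294.7] [169.7 131.3] 19.1 z 11.8 n 6661
 shift [-0.0119 -0.1914  0.5838] turn [ 0.    0.   -0.01] | rows 14.7 0.0 t 36.98 j7 -109.9
[ -26.9   23.1  -10.8   93.7    4.7   63.7 -109.9]
```

View pics/s_w.png

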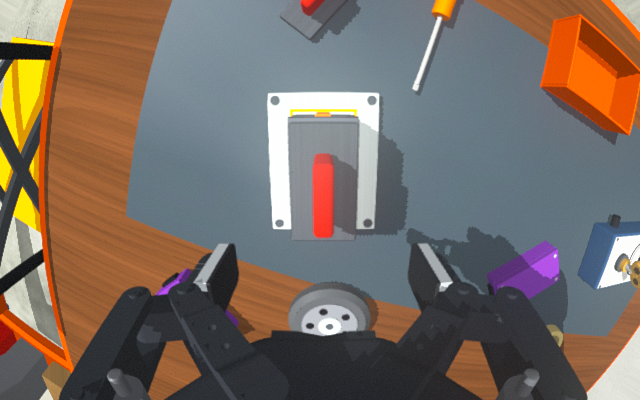

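```bash
python3 -m inch '[[[0,-0.005,0.015,0,0,0,0.05],[0,-0.015,0.045,0,0,0,0],[0,-0.028,0.083,0,0,0,0],[0,-0.041,0.122,0,0,0,0],[0,-0.054,0.161,0,0,0,0],[0,-0.067,0.2,0,0,0,0],[0,-0.08,0.239,0,0,0,0],[0,-0.093,0.278,0,0,0,0],[0,-0.106,0.317,0,0,0,0],[0,-0.119,0.356,0,0,0,0]]]'; python3 -m inch '[[[0,-0.013,0.039,0,0,0,0],[0,-0.026,0.078,0,0,0,0],[0,-0.039,0.117,0,0,0,0],[0,-0.052,0.156,0,0,0,0],[0,-0.065,0.195,0,0,0,0],[0,-0.078,0.234,0,0,0,0],[0,-0.09,0.265,0,0,0,0],[0,-0.096,0.29,0,0,0,0],[0,-0.096,0.29,0,0,0,0],[0,-0.096,0.29,0,0,0,0]]]'
python3 - <<'E'
from h import *
p,d,W=wcloud(); cv2.imwrite('pics/t_w.png',p[:,:,::-1])
plan([.531,-.40,.18],-73.2)
b=ctrl.boxes_of('lever_tip','wrist'); print(b)
for q in b[:2]:
    c,r=np.round(q['xy']).astype(int); print(W[r,c])
m=(W[...,2]>.06)&(W[...,2]<.12)&(p.max(2)<60)&(np.hypot(W[...,0]-.5663,W[...,1]+.389)<.03)
print(W[m].mean(0),W[m].max(0),W[m].min(0),m.sum())
E
```

```text
time_s: 37.82
eef_pos: [0.5223, -0.0837, 0.227]
eef_rot: [-105.5, 89.9, -176.4]
force: [0.5, 0.2, 0.5]
finger_gap: 0.0001
time_s: 38.65
eef_pos: [0.526, -0.3884, 0.2262]
eef_rot: [-123.6, 89.8, 165.2]
force: [0.4, 0.8, -1.3]
finger_gap: 0.0001
 shift [ 0.0466 -0.0005  0.0144] turn [ 2.22 -0.14  0.1 ] | rows 1.2 0.3 t 38.7 j7 -37.9
[{'xy': [338.9, 136.7], 'p': 0.85}]
[ 0.57019796 -0.38713471  0.10722153]
[ 0.56305985 -0.39739699  0.10515102] [ 0.56440584 -0.39587789  0.10604349] [ 0.56113705 -0.39859018  0.10338531] 3
```

View pics/t_w.png

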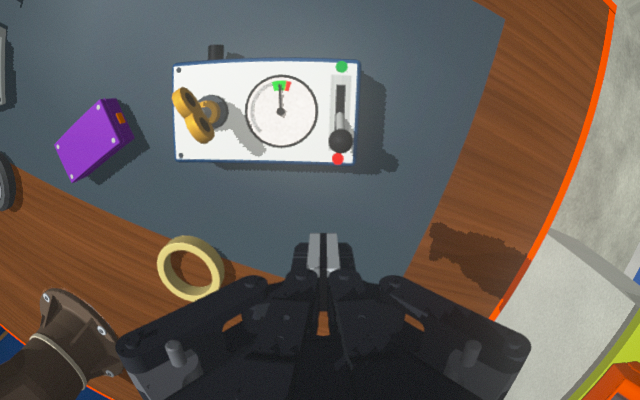

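```bash
python3 - <<'E'
import cv2
p=cv2.imread('pics/t_w.png'); cv2.imwrite('pics/t_z.png',cv2.resize(p[65:160,230:360],None,fx=6,fy=6,interpolation=cv2.INTER_CUBIC))
E
python3 -m inch '[[[0.02,0,0.005,1,0,0,0],[0.055,-0.001,0.011,2,0,0,0],[0.09,-0.001,0.011,2.2,0,0,0],[0.125,-0.001,0.011,2.2,0,0,0],[0.144,-0.001,0.011,2.2,0,0,0],[0.144,-0.001,0.011,2.2,0,0,0],[0.144,-0.001,0.011,2.2,0,0,0],[0.144,-0.001,0.011,2.2,0,0,0]]]'; python3 - <<'E'
from h import *
plan([.589,-.3826,.082],-73.2)
E
```

```text
time_s: 39.42
eef_pos: [0.5319, -0.3968, 0.086]
eef_rot: [48.6, 89.9, -24.4]
force: [0.1, -0.3, 0.3]
finger_gap: -0.0006
 shift [0.0041 0.0587 0.0031] turn [ 0.16  0.08 -0.09] | rows 1.4 0.0 t 39.42 j7 -38.8
```

View pics/t_z.png

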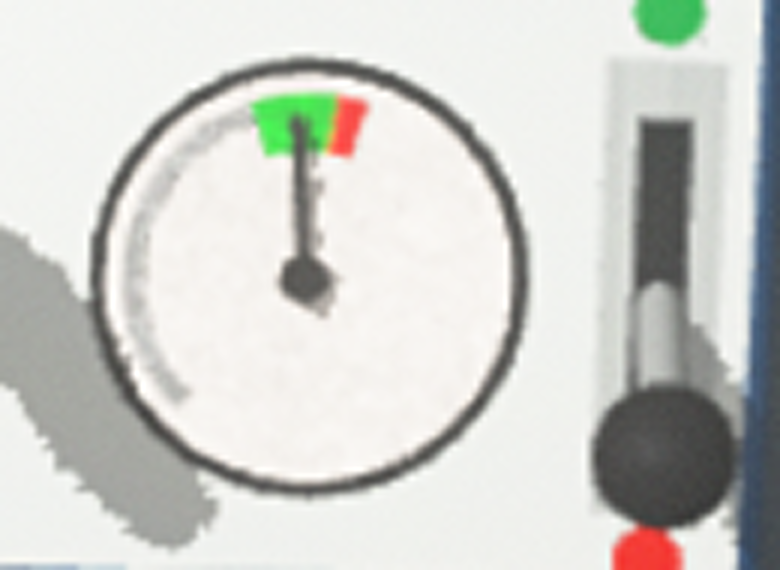

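```bash
python3 -m inch '[[[0.002,0.003,0.001,0,0,0,0],[0.004,0.008,0.003,0,0,0,0],[0.004,0.013,0.003,0,0,0,0],[0.004,0.018,0.003,0,0,0,0],[0.004,0.023,0.003,0,0,0,0],[0.004,0.028,0.003,0,0,0,0],[0.004,0.033,0.003,0,0,0,0],[0.004,0.038,0.003,0,0,0,0],[0.004,0.043,0.003,0,0,0,0],[0.004,0.048,0.003,0,0,0,0]]]'; python3 - <<'E'
from h import *
p,d,W=wcloud(); cv2.imwrite('pics/u_w.png',cv2.resize(p[60:280,180:480,::-1],None,fx=2.5,fy=2.5))
plan([.589,-.3826,.082],-73.2)
E
```

```text
time_s: 40.25
eef_pos: [0.5782, -0.3856, 0.0802]
eef_rot: [138.4, 90.0, 65.3]
force: [-0.4, -0.0, 0.3]
finger_gap: -0.0002
 shift [-0.0018  0.0098  0.0006] turn [ 0.17 -0.01 -0.06] | rows 0.2 0.0 t 40.3 j7 -41.6
```

View pics/u_w.png

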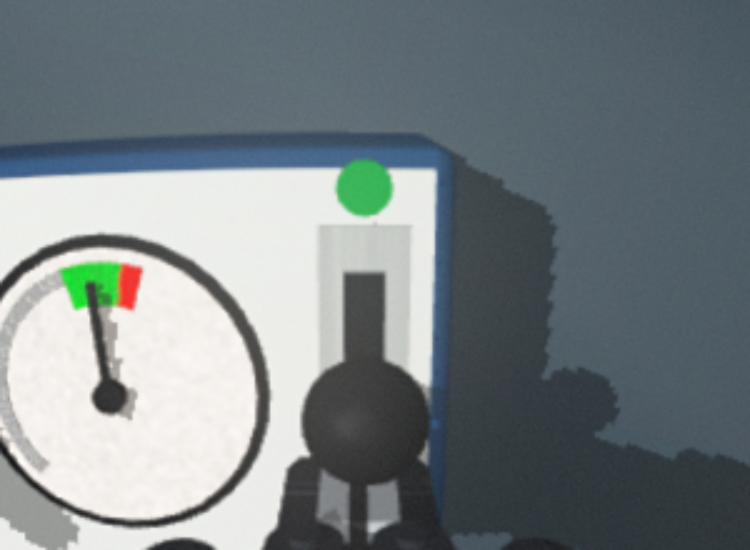

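```bash
python3 -m inch '[[[0,0.004,0,0,0,0,0],[0,0.008,0,0,0,0,0],[0,0.012,0,0,0,0,0],[0,0.014,0,0,0,0,0],[0,0.014,0,0,0,0,0]]]'; python3 -m inch '[[[0,0.002,0,0,0,0,0],[0,0.004,0,0,0,0,0],[0,0.004,0,0,0,0,0]]]';  python3 - <<'E'
from h import *
p,d,W=wcloud(); cv2.imwrite('pics/v_w.png',cv2.resize(p[60:280,180:480,::-1],None,fx=2.5,fy=2.5))
print(ctrl.get_obs()['force'],pose()[0])
E
```

```text
time_s: 40.72
eef_pos: [0.5883, -0.3827, 0.0797]
eef_rot: [-107.9, 89.7, 178.9]
force: [-10.3, -0.2, 2.9]
finger_gap: 0.0003
time_s: 40.97
eef_pos: [0.5888, -0.3827, 0.0794]
eef_rot: [-107.1, 89.4, 179.7]
force: [-17.8, -0.1, 7.8]
finger_gap: -0.0
[-18.57887538  -1.16728167   7.26235531] [ 0.58876299 -0.38270619  0.07946579]
```

View pics/v_w.png

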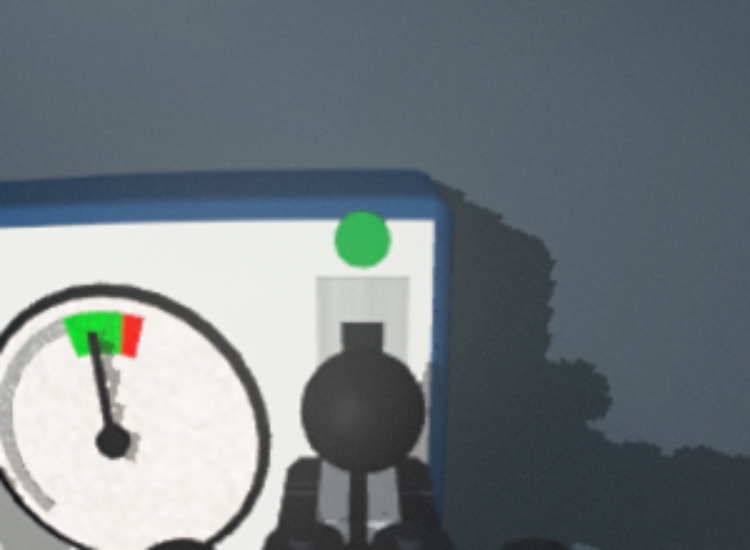

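```bash
python3 -m inch '[[[0,-0.01,0,0,0,0,0],[0,-0.03,0,0,0,0,0],[0,-0.06,0,0,0,0,0],[0,-0.08,0,0,0,0,0],[-0.03,-0.085,0,0,0,0,0],[-0.07,-0.085,0,0,0,0,0],[-0.11,-0.085,0,0,0,0,0],[-0.14,-0.085,0,0,0,0,0],[-0.14,-0.085,0,0,0,0,0],[-0.14,-0.085,0,0,0,0,0]]]';  python3 - <<'E'
from h import *
p,d,W=wcloud(); cv2.imwrite('pics/w_w.png',cv2.resize(p[0:260,100:500,::-1],None,fx=2,fy=2))
m=(W[...,2]>.07)&(np.hypot(W[...,0]-.60,W[...,1]+.38)<.04); P=W[m]; print(len(P), P.mean(0),P.max(0),P.min(0))
p,d,W=cloud('top'); cv2.imwrite('pics/w_t.png',p[:,:,::-1])
near(W,(.5195,.2945),.07,.100,.112,'slab')
near(W,(.5195,.2945),.09,.084,.095,'case')
p,d,W=cloud('scene'); cv2.imwrite('pics/w_s.png',p[:,:,::-1])
E
```

```text
time_s: 41.85
eef_pos: [0.5151, -0.4061, 0.2229]
eef_rot: [44.0, 89.7, -29.1]
force: [-1.5, -0.4, -0.2]
finger_gap: -0.0002
587 [ 0.60787031 -0.37763744  0.10156755] [ 0.62126765 -0.36601569  0.11012328] [ 0.59117344 -0.38763352  0.07010061]
slab [520.9 291.4] [113.6  62.7] 19.2 z 104.8 n 570
case [517.3 263.9] [ 56.8 132. ] 80.2 z 88.8 n 84
```

View pics/w_w.png

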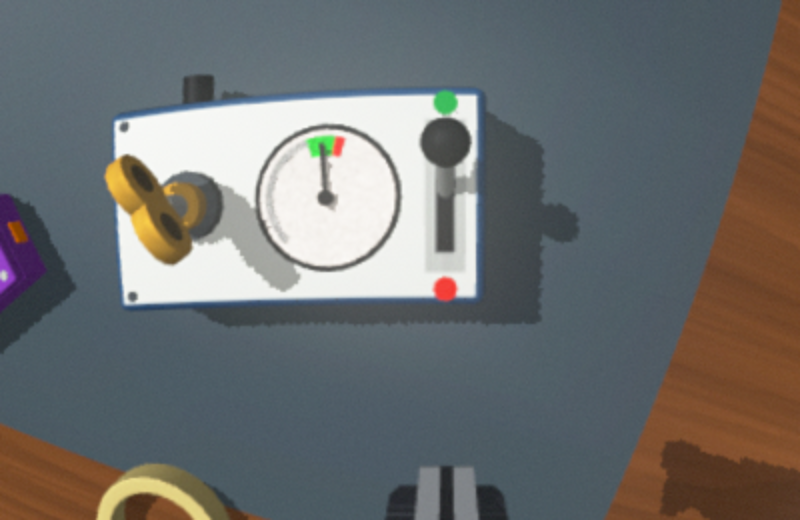

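View pics/w_s.png

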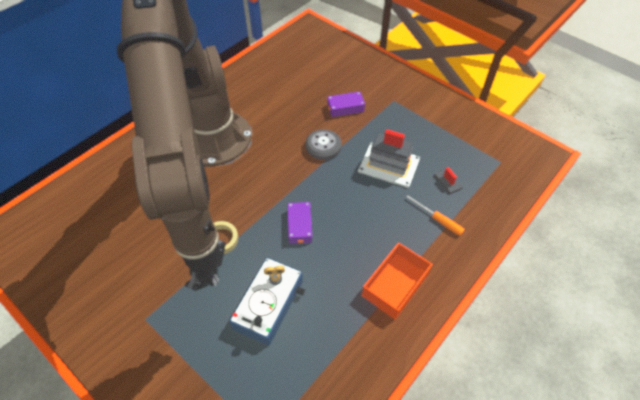

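View pics/w_t.png

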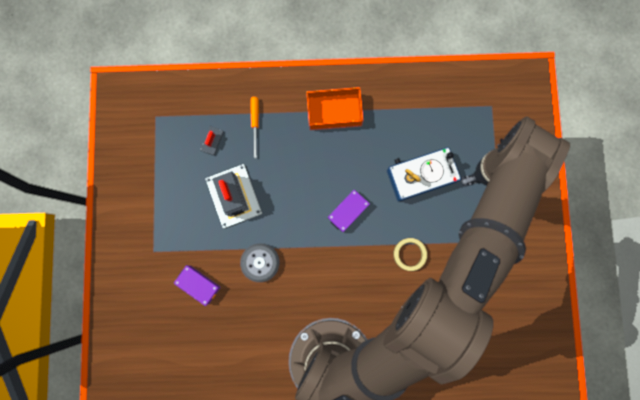

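```bash
python3 -c "
from station import ctrl
print(ctrl.hand_in())"
```

```text
the job is handed in; nothing more can be done
None
```

The job is done and handed in at about 42 s of the 210 s allowed; no verdict came back.

- **Cases:** Two grey cases were present. Both are stacked flat on the stand, and the wrist camera put each within about 1 mm and 0.5° of the outline.
- **Weight:** The larger red-handled weight is back on top, with its slab within about 1 mm and 0.5° of the plate centre.
- **Timer:** I wound the key clockwise in two strokes, releasing and regripping between them. Several later pictures show the pointer in the middle of the green sector.
- **Run lever:** I flipped it last, after the column was loaded and the timer wound. I pushed it to its stop (about 18 N), and the ball stayed at the green dot after the arm withdrew.
- **Other items:** The last overview pictures show the bin, caster, tape, screwdriver, purple look-alikes and small weight where they were at the start.

**Checks that disagreed:**
- The top and wrist cameras differed by 2–4 mm, mostly in y. I used the wrist camera because it matched the robot's own position readings.
- The last top-camera reading of the column's case edge was too occluded to use.

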